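Change over the grinding pots of a benchtop mill

ROBOT

A 7-joint arm with a two-finger parallel gripper is mounted at the origin on the work surface. World frame = base frame: x ahead of the robot, y to its left, z up, the work surface at z = 0. Lengths are in m, angles in rad, forces in N, time in s.
With the tool pointing down it reaches from about 0.4 to 0.875 m from the base axis. Payload 6.5 kg.
Tool frame: the origin (TCP) lies at the very end of the fingers, on their centre line; the grasp point (between the pads) lies 19 mm behind it; x points along the fingers, y is the direction in which the jaws open and shut, and the axes are right-handed (so a half turn about x gives the same grasp; the last joint's range is limited). The gripper opens to 85 mm and grips with 20 to 120 N. Pads are 22 mm wide; open, the fingers measure 114 mm over their backs; the gripper's body (76 mm by 85 mm) begins 54 mm behind the grasp point. The pads swing forward as they close: fully open they stand 13 mm farther back than shut.
Start: joints at [1.117, 0.536, -0.004, 1.538, 0.003, 1.067, -0.071], TCP at [0.246, -0.602, 0.231] pointing down, gripper open.
Joint ranges: [-2.7, 2.7], [-0.37, 2.16], [-1.27, 1.26], [0.24, 2.4], [-1.31, 4.45], [0.19, 1.91], [-2.76, 2.76]. Speed limits (rad/s): [2.39, 2.39, 3.14, 3.14, 3.14, 3.14, 3.14].

INTERFACE

Orientations are given as a unit quaternion [x, y, z, w].
In Python, from workcell import read_state, eyes, ctrl gives the robot as it stands.
- The arm moves only by the tool servo_tool, never from a script. Its argument "targets" is a list that holds one entry, the list of rows, each a list of 6 numbers: the shift along the tool's x, y, z in m, then the turn, a rotation vector about the tool's x, y, z in degrees. In form: [[[tx, ty, tz, rx, ry, rz], ...]]. A call has 1 to 12 rows; each row shifts and turns the commanded pose from where the row before left it, along the tool's axes as they then stand; what a row does not reach is not made up. A row lasts 1/10 s, in which the tool goes at most 50 mm and 8.59 degrees, less where a joint would pass 70% of its speed; a pose out of reach is approached as far as the arm can. A call is refused whole if a number of a shift passes 0.05 or a number of a turn 8.59, either way. A call with a gripper value outside its range is refused whole. "jaw" is the opening, from 0 (shut) to 1 (fully open), set as the call begins (left out, the last holds). The fingers move at their own pace and stop on an object; the grip force is fixed at half the most. Time passes only in rows, so rows that do not move let the fingers close. It gives the time, the measured TCP pose, the force and the opening at its end, in the units of the state.
- read_state(): the state, without advancing time (a new reading comes with each control period).
- eyes.snapshot(name): name is "scene" or "top" or "wrist"; returns a dict with "frame" (480x640x3 uint8, blue, green, red), "vfov" (degrees; the focal length in pixels is half the picture's height over the tangent of half this angle, whatever the lens; pixels are square), "cx", "cy" (the principal point, pixels), "extrinsics" (4x4, takes a point from camera to world coordinates); the wrist camera has in their place "T_tool_cam" (4x4, takes a point from camera to tool coordinates, whose origin is the TCP and whose axes are the tool frame's). Camera axes: x right, y up, looking along -z (the intrinsics and any distortion apply to the point x, -y, -z); pixel columns grow to the right and rows downward; lengths in m; the calibration is good to about 2 mm. A picture is of the moment at which its call begins: read the wrist's pose just before it. There is no depth.
- ctrl.finish_job(): hands the job in, once; it reports no verdict.
The state is a dict: "clock": time; "q": joint angles; "qvel": joint speeds; "effort": joint torques, N m; "position": TCP position; "tool_rot": TCP orientation; "wrist_force": force on the tool from outside, world axes, zero at the start; "ft_torque": the same for the moment, N m; "width": finger opening in m.
Only numpy, scipy, OpenCV 4.12 (cv2) and the standard library are available. Lean on these libraries where they do the work, as an engineer would, in place of code of your own. Each camera call takes 0.05 s, during which the arm holds its last target.

TASK

Change the pots on the benchtop mill: take every used pot out of the mill's deck and stand it upright in a hole of the empty wash rack, and move every fresh pot from the store rack into a slot of the deck, one to a slot, turned so that its flat-sided shank goes in and the pot sits fully home. When all that is done, press the mill's start plunger fully down to its stop and let it spring back. Leave the other things on the bench where they are.

Things in the scene. Friction and masses are not known exactly. Their poses are not given: they have to be found in the camera images.
- fresh0_mid (a point): Fresh steel pot, 0.22 kg, 104 mm tall: body 50 mm dia x 24; on top a finger rib 40 (along x) x 14 (y) x 40 high; below, a shank 26 (x) x 14 (y) x 40 long, its last 6 mm 22 x 10. Origin mid-height on the axis, z up: 12 above the seating underside, 12 below the rib's foot, 52 from either end. Half a turn looks the same. Starts in the store rack, turned any way. May be absent.
- fresh1_mid (a point): Fresh steel pot, 0.22 kg, 104 mm tall: body 50 mm dia x 24; on top a finger rib 40 (along x) x 14 (y) x 40 high; below, a shank 26 (x) x 14 (y) x 40 long, its last 6 mm 22 x 10. Origin mid-height on the axis, z up: 12 above the seating underside, 12 below the rib's foot, 52 from either end. Half a turn looks the same. Starts in the store rack, turned any way. May be absent.
- fresh2_mid (a point): Fresh steel pot, 0.22 kg, 104 mm tall: body 50 mm dia x 24; on top a finger rib 40 (along x) x 14 (y) x 40 high; below, a shank 26 (x) x 14 (y) x 40 long, its last 6 mm 22 x 10. Origin mid-height on the axis, z up: 12 above the seating underside, 12 below the rib's foot, 52 from either end. Half a turn looks the same. Starts in the store rack, turned any way. May be absent.
- fresh3_mid (a point): Fresh steel pot, 0.22 kg, 104 mm tall: body 50 mm dia x 24; on top a finger rib 40 (along x) x 14 (y) x 40 high; below, a shank 26 (x) x 14 (y) x 40 long, its last 6 mm 22 x 10. Origin mid-height on the axis, z up: 12 above the seating underside, 12 below the rib's foot, 52 from either end. Half a turn looks the same. Starts in the store rack, turned any way. May be absent.
- used_a_mid (a point): Used steel pot, 0.22 kg, 104 mm tall: body 50 mm dia x 24; on top a finger rib 40 (along x) x 14 (y) x 40 high; below, a shank 26 (x) x 14 (y) x 40 long, its last 6 mm 22 x 10. Origin mid-height on the axis, z up: 12 above the seating underside, 12 below the rib's foot, 52 from either end. Half a turn looks the same. Starts in slot a of the mill. May be absent.
- used_b_mid (a point): Used steel pot, 0.22 kg, 104 mm tall: body 50 mm dia x 24; on top a finger rib 40 (along x) x 14 (y) x 40 high; below, a shank 26 (x) x 14 (y) x 40 long, its last 6 mm 22 x 10. Origin mid-height on the axis, z up: 12 above the seating underside, 12 below the rib's foot, 52 from either end. Half a turn looks the same. Starts in slot b of the mill. May be absent.
- used_c_mid (a point): Used steel pot, 0.22 kg, 104 mm tall: body 50 mm dia x 24; on top a finger rib 40 (along x) x 14 (y) x 40 high; below, a shank 26 (x) x 14 (y) x 40 long, its last 6 mm 22 x 10. Origin mid-height on the axis, z up: 12 above the seating underside, 12 below the rib's foot, 52 from either end. Half a turn looks the same. Starts in slot c of the mill. May be absent.
- used_d_mid (a point): Used steel pot, 0.22 kg, 104 mm tall: body 50 mm dia x 24; on top a finger rib 40 (along x) x 14 (y) x 40 high; below, a shank 26 (x) x 14 (y) x 40 long, its last 6 mm 22 x 10. Origin mid-height on the axis, z up: 12 above the seating underside, 12 below the rib's foot, 52 from either end. Half a turn looks the same. Starts in slot d of the mill. May be absent.
- mill: Fixed benchtop mill: a low aluminium deck 160 x 160 mm, top 65 mm above the bench, with four slots in a 75 mm square, and beyond it (its +x end) a white block of the same height, 70 x 160 mm, carrying the plunger. Origin on the bench under the deck's middle; x towards the plunger.
- slot_a (a point): Slot in the mill's deck: centre of its mouth at the deck's top, 65 mm above the bench, z up. Rectangular: 28 mm along this frame's x, 16 mm along its y, 46 mm deep, chamfered 2 mm. A pot is home when its underside rests on the deck. Slots b and c are turned a quarter turn to a and d.
- slot_b (a point): Slot in the mill's deck: centre of its mouth at the deck's top, 65 mm above the bench, z up. Rectangular: 28 mm along this frame's x, 16 mm along its y, 46 mm deep, chamfered 2 mm. A pot is home when its underside rests on the deck. Slots b and c are turned a quarter turn to a and d.
- slot_c (a point): Slot in the mill's deck: centre of its mouth at the deck's top, 65 mm above the bench, z up. Rectangular: 28 mm along this frame's x, 16 mm along its y, 46 mm deep, chamfered 2 mm. A pot is home when its underside rests on the deck. Slots b and c are turned a quarter turn to a and d.
- slot_d (a point): Slot in the mill's deck: centre of its mouth at the deck's top, 65 mm above the bench, z up. Rectangular: 28 mm along this frame's x, 16 mm along its y, 46 mm deep, chamfered 2 mm. A pot is home when its underside rests on the deck. Slots b and c are turned a quarter turn to a and d.
- wash_rack: Loose white rack for used pots (0.9 kg), empty at the start: 155 x 155 mm, top 58 mm above the bench, open below, four square holes in a 75 mm square. Origin on the bench under its middle. The fixed store rack, which holds the fresh pots at the start, has the same shape; one stands left and one right of the mill, either way round.
- wash_hole0 (a point): Hole of the wash rack: centre of its mouth at the rack's top, z up; square, 34 mm wide, right through, so a shank enters at any turn and the pot's underside rests on the rack's top.
- wash_hole1 (a point): Hole of the wash rack: centre of its mouth at the rack's top, z up; square, 34 mm wide, right through, so a shank enters at any turn and the pot's underside rests on the rack's top.
- wash_hole2 (a point): Hole of the wash rack: centre of its mouth at the rack's top, z up; square, 34 mm wide, right through, so a shank enters at any turn and the pot's underside rests on the rack's top.
- wash_hole3 (a point): Hole of the wash rack: centre of its mouth at the rack's top, z up; square, 34 mm wide, right through, so a shank enters at any turn and the pot's underside rests on the rack's top.
- plunger (a joint): Travel of the mill's spring start plunger, in m: 0 up, 0.018 pressed down to its stop. It needs about 4 N to start and 12 N at the stop, and springs back when let go.
- plunger_top (a point): Middle of the top face of the start plunger: a black round head 38 mm in diameter, 115 mm from the mill's origin along its x; when up, its top is 117 mm above the bench. It is pressed straight down.
- mortar: Bystander to be left alone: grey mortar bowl, 84 mm across, 45 mm high; origin under its middle.
- beaker: Bystander to be left alone: glass beaker, 52 mm across, 65 mm high; origin under its middle.
- reagent: Bystander to be left alone: amber jar, 60 mm across, 120 mm high; origin under its middle.
- dish: Bystander to be left alone: white weighing dish, 64 mm across, 14 mm high; origin under its middle.
There are look-alikes about, which are no part of the job. What is shaped like the part that bears fresh3_mid but blue or pink is not meant.

How it is judged:
On the way, in this order (a step that is already met when the one before it is completed fails the run):
1. every used pot stands in the wash rack and every fresh pot is fully home in a slot of the deck (((horizontal distance between used_a_mid and wash_hole0 below 0.014 m and z of used_a_mid in the frame of wash_hole0 between 0.008 and 0.016 m) or (horizontal distance between used_a_mid and wash_hole1 below 0.014 m and z of used_a_mid in the frame of wash_hole1 between 0.008 and 0.016 m) or (horizontal distance between used_a_mid and wash_hole2 below 0.014 m and z of used_a_mid in the frame of wash_hole2 between 0.008 and 0.016 m) or (horizontal distance between used_a_mid and wash_hole3 below 0.014 m and z of used_a_mid in the frame of wash_hole3 between 0.008 and 0.016 m)) and angle between each of used_a_mid, used_b_mid, used_c_mid, used_d_mid, fresh0_mid, fresh1_mid, fresh2_mid, fresh3_mid's own z axis and vertical below 0.12 rad and ((horizontal distance between used_b_mid and wash_hole0 below 0.014 m and z of used_b_mid in the frame of wash_hole0 between 0.008 and 0.016 m) or (horizontal distance between used_b_mid and wash_hole1 below 0.014 m and z of used_b_mid in the frame of wash_hole1 between 0.008 and 0.016 m) or (horizontal distance between used_b_mid and wash_hole2 below 0.014 m and z of used_b_mid in the frame of wash_hole2 between 0.008 and 0.016 m) or (horizontal distance between used_b_mid and wash_hole3 below 0.014 m and z of used_b_mid in the frame of wash_hole3 between 0.008 and 0.016 m)) and ((horizontal distance between used_c_mid and wash_hole0 below 0.014 m and z of used_c_mid in the frame of wash_hole0 between 0.008 and 0.016 m) or (horizontal distance between used_c_mid and wash_hole1 below 0.014 m and z of used_c_mid in the frame of wash_hole1 between 0.008 and 0.016 m) or (horizontal distance between used_c_mid and wash_hole2 below 0.014 m and z of used_c_mid in the frame of wash_hole2 between 0.008 and 0.016 m) or (horizontal distance between used_c_mid and wash_hole3 below 0.014 m and z of used_c_mid in the frame of wash_hole3 between 0.008 and 0.016 m)) and ((horizontal distance between used_d_mid and wash_hole0 below 0.014 m and z of used_d_mid in the frame of wash_hole0 between 0.008 and 0.016 m) or (horizontal distance between used_d_mid and wash_hole1 below 0.014 m and z of used_d_mid in the frame of wash_hole1 between 0.008 and 0.016 m) or (horizontal distance between used_d_mid and wash_hole2 below 0.014 m and z of used_d_mid in the frame of wash_hole2 between 0.008 and 0.016 m) or (horizontal distance between used_d_mid and wash_hole3 below 0.014 m and z of used_d_mid in the frame of wash_hole3 between 0.008 and 0.016 m)) and ((horizontal distance between fresh0_mid and slot_a below 0.006 m and z of fresh0_mid in the frame of slot_a between 0.009 and 0.015 m and angle between the x axis of fresh0_mid and the x axis of slot_a, either way round below 0.15 rad) or (horizontal distance between fresh0_mid and slot_b below 0.006 m and z of fresh0_mid in the frame of slot_b between 0.009 and 0.015 m and angle between the x axis of fresh0_mid and the x axis of slot_b, either way round below 0.15 rad) or (horizontal distance between fresh0_mid and slot_c below 0.006 m and z of fresh0_mid in the frame of slot_c between 0.009 and 0.015 m and angle between the x axis of fresh0_mid and the x axis of slot_c, either way round below 0.15 rad) or (horizontal distance between fresh0_mid and slot_d below 0.006 m and z of fresh0_mid in the frame of slot_d between 0.009 and 0.015 m and angle between the x axis of fresh0_mid and the x axis of slot_d, either way round below 0.15 rad)) and ((horizontal distance between fresh1_mid and slot_a below 0.006 m and z of fresh1_mid in the frame of slot_a between 0.009 and 0.015 m and angle between the x axis of fresh1_mid and the x axis of slot_a, either way round below 0.15 rad) or (horizontal distance between fresh1_mid and slot_b below 0.006 m and z of fresh1_mid in the frame of slot_b between 0.009 and 0.015 m and angle between the x axis of fresh1_mid and the x axis of slot_b, either way round below 0.15 rad) or (horizontal distance between fresh1_mid and slot_c below 0.006 m and z of fresh1_mid in the frame of slot_c between 0.009 and 0.015 m and angle between the x axis of fresh1_mid and the x axis of slot_c, either way round below 0.15 rad) or (horizontal distance between fresh1_mid and slot_d below 0.006 m and z of fresh1_mid in the frame of slot_d between 0.009 and 0.015 m and angle between the x axis of fresh1_mid and the x axis of slot_d, either way round below 0.15 rad)) and ((horizontal distance between fresh2_mid and slot_a below 0.006 m and z of fresh2_mid in the frame of slot_a between 0.009 and 0.015 m and angle between the x axis of fresh2_mid and the x axis of slot_a, either way round below 0.15 rad) or (horizontal distance between fresh2_mid and slot_b below 0.006 m and z of fresh2_mid in the frame of slot_b between 0.009 and 0.015 m and angle between the x axis of fresh2_mid and the x axis of slot_b, either way round below 0.15 rad) or (horizontal distance between fresh2_mid and slot_c below 0.006 m and z of fresh2_mid in the frame of slot_c between 0.009 and 0.015 m and angle between the x axis of fresh2_mid and the x axis of slot_c, either way round below 0.15 rad) or (horizontal distance between fresh2_mid and slot_d below 0.006 m and z of fresh2_mid in the frame of slot_d between 0.009 and 0.015 m and angle between the x axis of fresh2_mid and the x axis of slot_d, either way round below 0.15 rad)) and ((horizontal distance between fresh3_mid and slot_a below 0.006 m and z of fresh3_mid in the frame of slot_a between 0.009 and 0.015 m and angle between the x axis of fresh3_mid and the x axis of slot_a, either way round below 0.15 rad) or (horizontal distance between fresh3_mid and slot_b below 0.006 m and z of fresh3_mid in the frame of slot_b between 0.009 and 0.015 m and angle between the x axis of fresh3_mid and the x axis of slot_b, either way round below 0.15 rad) or (horizontal distance between fresh3_mid and slot_c below 0.006 m and z of fresh3_mid in the frame of slot_c between 0.009 and 0.015 m and angle between the x axis of fresh3_mid and the x axis of slot_c, either way round below 0.15 rad) or (horizontal distance between fresh3_mid and slot_d below 0.006 m and z of fresh3_mid in the frame of slot_d between 0.009 and 0.015 m and angle between the x axis of fresh3_mid and the x axis of slot_d, either way round below 0.15 rad))), for 0.3 s.
2. the start plunger is pressed down to its stop, with all pots in place (all of step 1 and value of joint plunger above 0.0165 m), for 0.1 s.
At the end, for the whole second after the job is handed in: Used pots upright in wash rack holes (14 mm, shoulder within 4 mm of its top); fresh pots in deck slots (6 mm, shoulder within 3 mm of the deck, flats within 0.15 rad); tilt under 0.12 rad; all at rest; plunger pressed past 16.5 mm, then up again (3 mm) (all of step 1 and linear speed of each of fresh0, fresh1, fresh2, fresh3, used_a, used_b, used_c, used_d below 0.02 m/s and value of joint plunger below 0.003 m); the robot touches nothing.
It fails at once if the mortar is knocked or moved more than 40 mm (distance of mortar from where it was at the start of the episode above 0.04 m).
It fails at once if the beaker is knocked or moved more than 40 mm (distance of beaker from where it was at the start of the episode above 0.04 m).
It fails at once if the reagent is knocked or moved more than 40 mm (distance of reagent from where it was at the start of the episode above 0.04 m).
It fails at once if the dish is knocked or moved more than 40 mm (distance of dish from where it was at the start of the episode above 0.04 m).
Of fresh0, fresh1, fresh2, fresh3 only 3 to 4 are there at a start; the rules pass over those that are not, and their reading is None.
Of used_a, used_b, used_c, used_d only 2 to 3 are there at a start; the rules pass over those that are not, and their reading is None.
At some moment in a run one of wash_rack may be knocked a few centimetres aside while the robot is not near it.
Once in a run the grip may slacken for a moment while it holds something.
It also fails if it takes over 210 s, if anything falls off the work surface, if the arm or the gripper's body presses on something with over 40 N, if the wrist force passes 120 N, or if a joint passes its speed limit or range.

## Working session

There is one attempt and no reset: what is moved stays moved. The work goes in short steps, Python scripts to look and compute and a tool call to move; the robot and the scene stay as the last step left them, time stands still between calls to the robot, and variables do not carry over. Pictures are saved under pics/ and viewed, and the job is handed in when it is done.

Besides the shell and the picture viewer there is one more tool, called after "Request:" as name(argument=value, ...), one argument or row to a line, values as JSON. servo_tool: Moves the arm, as the interface text tells. Its arguments: {"type":"object","properties":{"targets":{"type":"array"},"jaw":{"type":"number"}},"required":["targets"]}

```bash
ls; mkdir -p pics; python3 - <<'E'
from workcell import read_state, eyes, ctrl
import cv2,numpy as np
print(read_state())
for n in ["scene","top","wrist"]:
    s=eyes.snapshot(n); cv2.imwrite(f"pics/{n}0.png",s["frame"])
    print(n,{k:v for k,v in s.items() if k!="frame"})
E
```

```text
pics
{'clock': 0.0, 'q': array([ 1.11679017,  0.53718365, -0.0044391 ,  1.53893289,  0.00258966,
        1.06729563, -0.07119376]), 'qvel': array([ 1.30340886e-03,  4.89543365e-05,  3.99961574e-04, -1.57644962e-03,
       -5.14259269e-04,  1.80661349e-03, -5.19450556e-04]), 'effort': array([-6.59841098e-04, -5.83425593e+01,  1.04822729e+00, -2.59116930e+01,
        1.22882158e-02,  9.42608924e-03,  4.35039090e-05]), 'position': array([ 0.24553445, -0.60112057,  0.23037846]), 'tool_rot': array([-0.69368389, -0.1368975 ,  0.69401617, -0.13565877]), 'wrist_force': array([ 0.16055665, -0.12502178, -0.2029307 ]), 'ft_torque': array([-0.01144966,  0.02236521, -0.01471503]), 'width': 0.08509360857103891}
scene {'vfov': 53.69231959673039, 'cx': 318.1542812482589, 'cy': 238.1120672756344, 'extrinsics': array([[ 0.77865295, -0.3703313 ,  0.5065119 ,  1.13262743],
       [ 0.62744581,  0.45523186, -0.6317244 , -0.80854661],
       [ 0.00336697,  0.80970284,  0.58683045,  0.77537823],
       [ 0.        ,  0.        ,  0.        ,  1.        ]])}
top {'vfov': 46.17381433629165, 'cx': 317.0036901090982, 'cy': 233.9755388863212, 'extrinsics': array([[-0.00257442,  0.99168694, -0.1286483 ,  0.36794634],
       [-0.999993  , -0.00220357,  0.00302491, -0.05002951],
       [ 0.00271628,  0.12865519,  0.99168567,  1.47517084],
       [ 0.        ,  0.        ,  0.        ,  1.        ]])}
wrist {'vfov': 62.072157466254495, 'cx': 321.52333906948763, 'cy': 232.97321389508144, 'T_tool_cam': array([[-1.86155111e-03,  2.70582643e-01, -9.62694951e-01,
        -1.41749659e-01],
       [ 9.99998207e-01,  1.69048837e-04, -1.88616975e-03,
        -1.14811759e-04],
       [-3.47622334e-04, -9.62696736e-01, -2.70582473e-01,
        -6.86827253e-02],
       [ 0.00000000e+00,  0.00000000e+00,  0.00000000e+00,
         1.00000000e+00]])}
```

View pics/top0.png

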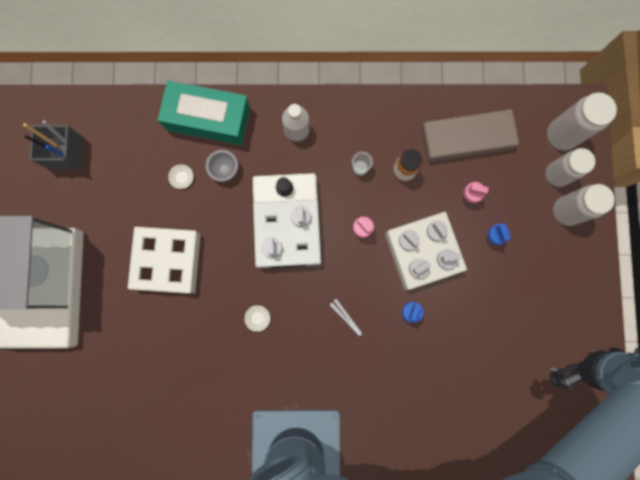

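View pics/scene0.png

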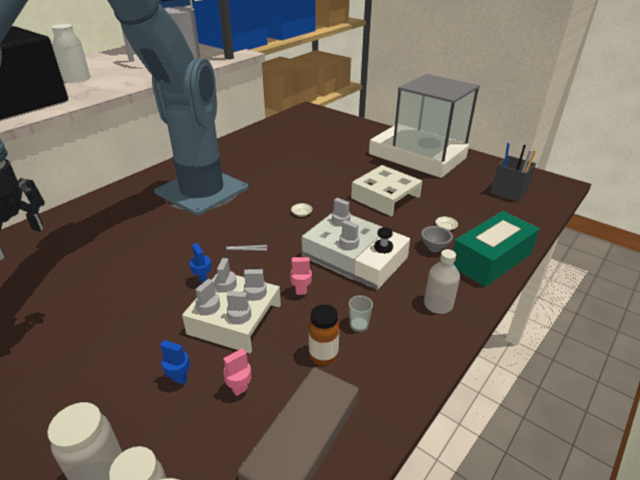

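View pics/wrist0.png

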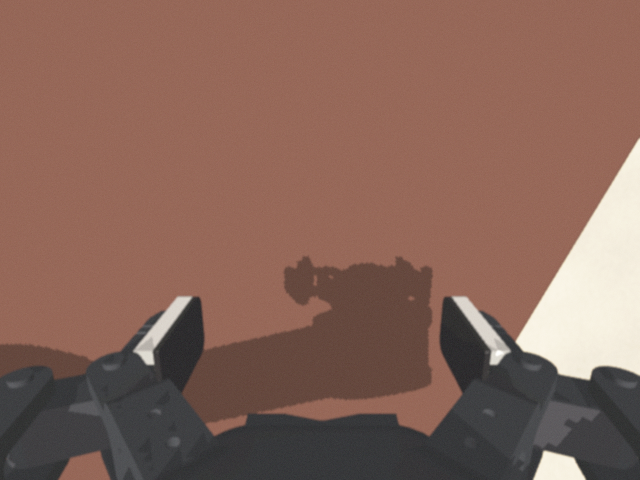

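```bash
cat > h.py <<'E'
from workcell import read_state, eyes, ctrl
import cv2,numpy as np
from scipy.spatial.transform import Rotation as R
def snap(n):
    st=read_state(); s=eyes.snapshot(n)
    if n=="wrist":
        T=np.eye(4);T[:3,:3]=R.from_quat(st["tool_rot"]).as_matrix();T[:3,3]=st["position"]
        s["E"]=T@s["T_tool_cam"]
    else: s["E"]=s["extrinsics"]
    s["f"]=240/np.tan(np.radians(s["vfov"]/2)); return s
def ray(s,u,v):
    d=np.array([(u-s["cx"])/s["f"],-(v-s["cy"])/s["f"],-1.]); return s["E"][:3,3],s["E"][:3,:3]@d
def pix2(s,u,v,z):
    o,d=ray(s,u,v); return (o+d*(z-o[2])/d[2])
def proj(s,p):
    c=np.linalg.inv(s["E"])@np.r_[p,1]; return np.array([s["cx"]-s["f"]*c[0]/c[2], s["cy"]+s["f"]*c[1]/c[2]])
E
python3 - <<'E'
from h import *
s=snap("top");im=s["frame"]
c=im[160:310,110:480]; cv2.imwrite("pics/topc.png",cv2.resize(c,None,fx=2.1,fy=2.1,interpolation=cv2.INTER_CUBIC))
for u,v,z,n in [(285,187,.117,"pl"),(271,219,.065,"slot"),(302,247,.065,"slot"),(300,217,.1,"u"),(272,247,.1,"u"),(149,244,.058,"w"),(178,246,.058,"w"),(146,273,.058,"w"),(175,275,.058,"w"),(426,250,.058,"store")]:
    print(n,pix2(s,u,v,z).round(3))
E
```

```text
pl [0.661 0.024 0.117]
slot [0.589 0.062 0.065]
slot [ 0.518 -0.016  0.065]
u [ 0.589 -0.012  0.1  ]
u [0.514 0.056 0.1  ]
w [0.527 0.371 0.058]
w [0.522 0.297 0.058]
w [0.454 0.376 0.058]
w [0.449 0.303 0.058]
store [ 0.51  -0.33   0.058]
```

View pics/topc.png

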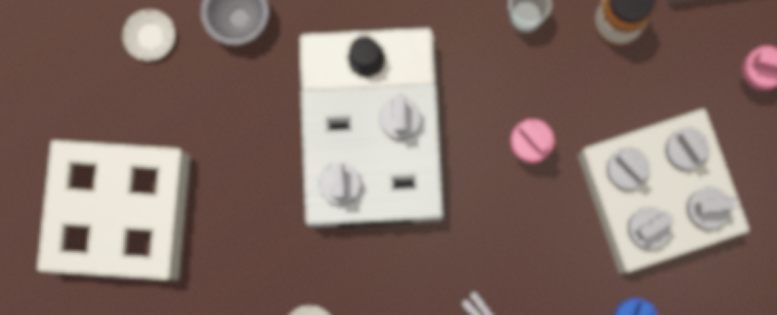

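```bash
cat >> h.py <<'E'
def go(p,yaw=None,q=None):
    """print tool-frame move to TCP p with tool-y world yaw (deg), modulo 180 nearest"""
    st=read_state(); M=R.from_quat(st["tool_rot"]).as_matrix()
    cy=np.degrees(np.arctan2(M[1,1],M[0,1]))
    if yaw is None: yaw=cy
    d=(yaw-cy+90)%180-90
    y=np.radians(cy+d); X=np.array([0,0,-1.]);Y=np.array([np.cos(y),np.sin(y),0]);D=np.c_[X,Y,np.cross(X,Y)]
    rv=np.degrees(R.from_matrix(M.T@D).as_rotvec())
    t=D.T@(np.array(p)-st["position"])
    print("yaw now %.1f"%cy,"turn",rv.round(2),"alt",180-abs(d),"then shift",t.round(4),"dist %.3f"%np.linalg.norm(t),"clk",round(st["clock"],2),"q7",st["q"][6].round(2),"pos",st["position"].round(4))
E
python3 - <<'E'
from h import *
st=read_state();print(R.from_quat(st["tool_rot"]).as_matrix().round(3))
go([.48,.02,.33],90)
E
```

```text
[[-0.     0.378 -0.926]
 [ 0.001 -0.926 -0.378]
 [-1.    -0.001  0.   ]]
yaw now -67.8 turn [2.222e+01 2.000e-02 6.000e-02] alt 157.7799213696959 then shift [-0.0993 -0.6214 -0.2344] dist 0.671 clk 0.2 q7 -0.07 pos [ 0.2456 -0.6014  0.2307]
```

Request:
servo_tool(
  targets=[
    [[-0.01,0,0,7.4,0,0],[-0.01,0,0,7.4,0,0],[-0.02,0,0,7.4,0,0],[-0.01,-0.045,-0.022,0,0,0],[-0.01,-0.045,-0.022,0,0,0],[-0.01,-0.045,-0.022,0,0,0],[-0.01,-0.045,-0.022,0,0,0],[-0.01,-0.045,-0.022,0,0,0],[-0.01,-0.045,-0.022,0,0,0],[0,-0.045,-0.022,0,0,0],[0,-0.045,-0.022,0,0,0],[0,-0.045,-0.022,0,0,0]],
  ],
)

```text
clock: 1.4
position: [0.4412, -0.2007, 0.3302]
tool_rot: [0.707, -0.0, -0.707, 0.0]
wrist_force: [0.8, -1.0, 0.1]
width: 0.0851
```

```bash
python3 - <<'E'
from h import *
go([.60,.02,.33],90)
E
```

```text
yaw now -90.0 turn [ 0.01 -0.03 -0.02] alt 179.98758990178703 then shift [ 2.000e-04 -2.207e-01 -1.588e-01] dist 0.272 clk 1.4 q7 -1.26 pos [ 0.4412 -0.2007  0.3302]
```

Request:
servo_tool(
  targets=[
    [[0,-0.044,-0.032,0,0,0],[0,-0.044,-0.032,0,0,0],[0,-0.044,-0.032,0,0,0],[0,-0.044,-0.032,0,0,0],[0,-0.044,-0.031,0,0,0],[0,0,0,0,0,0],[0,0,0,0,0,0]],
  ],
)

```text
clock: 2.1
position: [0.5872, 0.0013, 0.3294]
tool_rot: [-0.707, -0.001, 0.708, -0.001]
wrist_force: [-0.3, -0.6, -0.6]
width: 0.0853
```

```bash
python3 - <<'E'
from h import *
s=snap("wrist");cv2.imwrite("pics/w1.png",s["frame"]);print(read_state()["position"])
np.save("w1.npy",s,allow_pickle=True)
E
```

```text
[ 5.86800559e-01 -4.81982993e-04  3.29596122e-01]
```

View pics/w1.png

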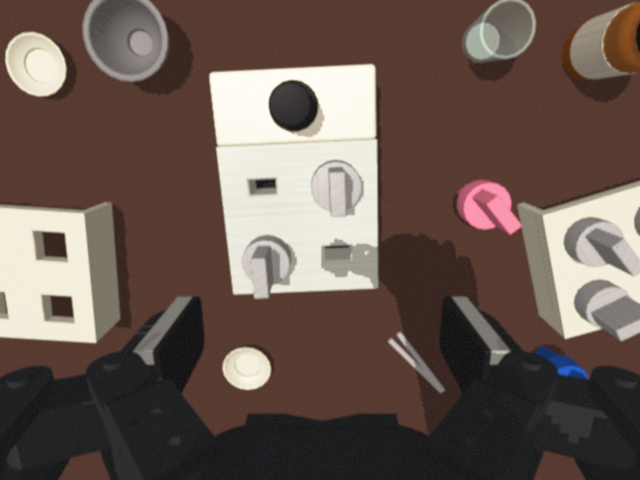

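```bash
cat >> h.py <<'E'
def big(s,x0,x1,y0,y1,name,k=4):
    cv2.imwrite(name,cv2.resize(s["frame"][y0:y1,x0:x1],None,fx=k,fy=k,interpolation=cv2.INTER_CUBIC))
E
python3 - <<'E'
from h import *
s=np.load("w1.npy",allow_pickle=True).item();im=s["frame"]
g=im.min(axis=2); m=(g>120).astype(np.uint8)
n,l,st,c=cv2.connectedComponentsWithStats(m)
k=l[110,350]; mm=(l==k).astype(np.uint8); 
cs,_=cv2.findContours(mm,cv2.RETR_EXTERNAL,cv2.CHAIN_APPROX_NONE)
ct=max(cs,key=cv2.contourArea); h=cv2.convexHull(ct); a=cv2.approxPolyDP(h,6,True)[:,0]; print(a.tolist())
for p in a: print(pix2(s,*p,.065).round(4))
r=cv2.minAreaRect(np.array([pix2(s,*p[0],.065)[:2] for p in h],np.float32)*1000); print(r)
print("pl",pix2(s,292,104,.117))
# slots dark
for (u,v) in [(262,186),(336,253)]:
    print(im[v-14:v+15:3,u-24:u+25:3].min(axis=2))
    w=(im[v-16:v+17,u-26:u+27].min(axis=2)<110).astype(np.uint8)
    n,l,sst,cc=cv2.connectedComponentsWithStats(w); print(sst,cc)
big(s,200,390,60,300,"pics/w1c.png",2.5)
E
```

```text
[[372, 64], [377, 286], [234, 294], [209, 74]]
[ 0.7077 -0.0465  0.065 ]
[ 0.4813 -0.0605  0.065 ]
[0.4713 0.0972 0.065 ]
[0.6983 0.1082 0.065 ]
((586.7395629882812, 24.190723419189453), (235.8246307373047, 160.9374542236328), 2.8315255641937256)
pl [0.66942833 0.02613267 0.117     ]
[[224 224 223 226 225 223 224 224 222 223 224 223 223 222 223 223 221]
 [225 224 225 227 225 225 225 224 225 224 225 222 221 224 226 225 227]
 [228 227 226 196 190 183 175 171 157 149 147 143 139 206 227 227 226]
 [226 227 226 173 104 101  45  29  28  26  27  33  44 199 224 223 222]
 [225 226 225 187 101  97  55  25  29  35  37  41  48 197 224 223 224]
 [223 222 223 194 106 100  68  47  52  66  69  77  80 189 222 220 222]
 [223 224 223 206 117 103 111 115 127 127 128 131 125 197 226 226 227]
 [222 224 224 213 132 123 133 133 136 139 142 148 152 197 221 222 221]
 [220 221 221 216 197 199 203 205 207 209 212 215 215 217 220 224 222]
 [221 221 222 222 222 222 223 221 222 221 223 221 223 223 221 222 222]]
[[   0    0   53   33 1489]
 [  14    9   26   15  260]] [[25.97515111 16.29147079]
 [26.14230769 14.33076923]]
[[223 223 224 223 225 224 224 216 162 191 201 222 225 224 224 224 223]
 [222 221 220 222 223 222 200 179 143 145 146 182 221 222 224 218 217]
 [224 222 224 201 174 163 123 105  99  92  96  88 112 147 190 147 144]
 [226 224 226 174 121  84  83  88  91  92  95 102 102 128 147 147 146]
 [225 222 224 176 130 113 112 116 117 118 116 120 114 126 145 144 144]
 [219 221 221 170 132 113 117 117 113 117 114 111 116 168 143 144 142]
 [223 221 222 173 134 115 111 120 114 117 116 115 119 169 143 144 143]
 [220 223 222 172 137 133 133 133 135 137 137 136 141 162 145 147 142]
 [220 221 220 170 141 145 142 144 143 138 143 144 142 142 143 145 144]
 [222 225 225 175 144 143 145 147 145 145 147 146 145 146 145 144 144]]
[[   0    0   53   33 1651]
 [  15    8   25    5   98]] [[25.93579649 16.36765597]
 [27.08163265  9.80612245]]
```

View pics/w1c.png

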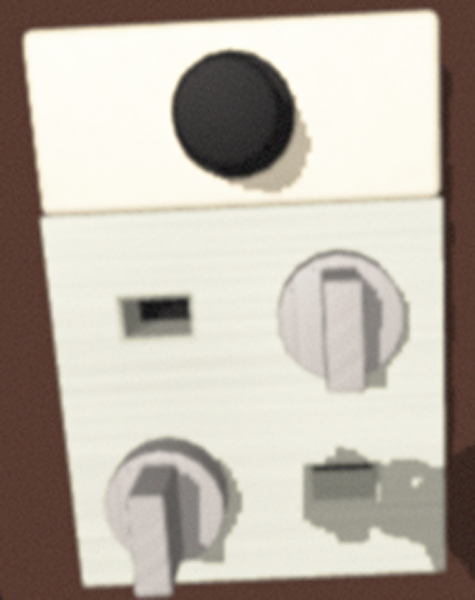

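```bash
python3 - <<'E'
from h import *
s=np.load("w1.npy",allow_pickle=True).item()
P=lambda cx,cy,z:pix2(s,cx/2.5+200,cy/2.5+60,z)[:2]
A=P(155,317.5,.065);B=P(340.5,482.5,.065); d=A-B; print(A,B,np.linalg.norm(d),"mid",(A+B)/2,"yaw",np.degrees(np.arctan2(d[1],d[0]))-45)
m=(A+B)/2; n=np.array([-d[1],d[0]])/2; print("occupied slots",m+n,m-n)
# rib tops z=.065+.064=.129 ; ends
for q in [[(322,280),(362,278),(366,389),(327,391)],[(128,494),(166,492),(172,593),(136,596)]]:
    w=np.array([P(*p,.129) for p in q]); f=w[:2].mean(0);b=w[2:].mean(0); print("rib",w.mean(0),np.linalg.norm(f-b),np.degrees(np.arctan2(*(f-b)[::-1])))
t=np.array([P(*p,.117) for p in [(172,112),(294,112),(235,50),(235,179)]]);print(t,t[2:].mean(0)[0],t[:2].mean(0)[1])
print("edges", [P(*p,.065) for p in [(25,33),(437,10),(445,570),(85,585)]])
E
```

```text
[0.59035097 0.0618219 ] [ 0.51933913 -0.01512512] 0.1047068541678316 mid [0.55484505 0.02334839] yaw 2.2971159805497763
occupied slots [0.51637154 0.05885431] [ 0.59331856 -0.01215753]
rib [ 0.59466774 -0.01309208] 0.0389770315891129 3.1148319197355607
rib [0.51662956 0.0570834 ] 0.040071038373376985 1.4837309459370793
[[0.66871833 0.04575854]
 [0.66885678 0.00449623]
 [0.68845411 0.02414972]
 [0.64681724 0.02479058]] 0.6676356762883886 0.025127384607122747
edges [array([0.69901038, 0.10717984]), array([ 0.70766499, -0.04910499]), array([ 0.47888048, -0.06167211]), array([0.4712708 , 0.09717339])]
```

```bash
python3 - <<'E'
from h import *
go([.594,-.0125,.19],-87.2)
E
```

```text
yaw now -90.0 turn [-2.78  0.06 -0.04] alt 177.21648575885632 then shift [ 0.1396  0.0124 -0.0066] dist 0.140 clk 2.15 q7 -1.73 pos [ 5.868e-01 -5.000e-04  3.296e-01]
```

Request:
servo_tool(
  targets=[
    [[0,0,0,-2.8,0,0],[0.035,0.003,-0.0016,0,0,0],[0.035,0.003,-0.0016,0,0,0],[0.035,0.003,-0.0017,0,0,0],[0.035,0.0034,-0.0017,0,0,0],[0,0,0,0,0,0],[0,0,0,0,0,0]],
  ],
  jaw=0.45,
)

```text
clock: 2.85
position: [0.594, -0.0134, 0.1907]
tool_rot: [-0.707, -0.016, 0.707, -0.017]
wrist_force: [0.0, 0.8, 0.3]
width: 0.0387
```

```bash
python3 - <<'E'
from h import *
go([.594,-.0125,.094],-87.2); s=snap("wrist"); cv2.imwrite("pics/w2.png",s["frame"])
E
```

```text
yaw now -87.3 turn [-0.1   0.03 -0.03] alt 179.8986759285907 then shift [ 0.0967 -0.0009 -0.    ] dist 0.097 clk 2.85 q7 -1.71 pos [ 0.594  -0.0134  0.1907]
```

View pics/w2.png

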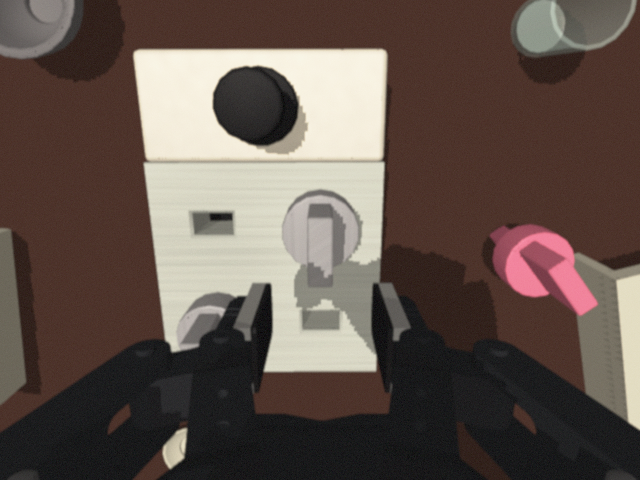

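Request:
servo_tool(
  targets=[
    [[0.03,0,0,0,0,0],[0.03,0,0,0,0,0],[0.025,0,0,0,0,0],[0.012,0,0,0,0,0],[0,0,0,0,0,0]],
  ],
)

```text
clock: 3.4
position: [0.5944, -0.0121, 0.0933]
tool_rot: [-0.707, -0.017, 0.707, -0.017]
wrist_force: [-0.5, -0.4, 0.9]
width: 0.0383
```

Request:
servo_tool(
  targets=[
    [[0,0,0,0,0,0],[0,0,0,0,0,0],[0,0,0,0,0,0],[0,0,0,0,0,0],[0,0,0,0,0,0]],
  ],
  jaw=0,
)

```text
clock: 3.9
position: [0.5958, -0.0121, 0.095]
tool_rot: [0.708, 0.017, -0.706, 0.017]
wrist_force: [-1.2, -1.2, 7.2]
width: 0.0132
```

Request:
servo_tool(
  targets=[
    [[-0.01,0,0,0,0,0],[-0.02,0,0,0,0,0],[-0.03,0,0,0,0,0],[-0.03,0,0,0,0,0],[-0.03,0,0,0,0,0],[-0.03,0,0,0,0,0],[0,0,0,0,0,0]],
  ],
)

```text
clock: 4.6
position: [0.5967, -0.0117, 0.2482]
tool_rot: [0.71, 0.017, -0.704, 0.017]
wrist_force: [0.4, 0.1, -1.8]
width: 0.0133
```

```bash
python3 - <<'E'
from h import *
go([.50,.33,.25],-95); s=snap("wrist"); cv2.imwrite("pics/w3.png",s["frame"])
E
```

```text
yaw now -87.2 turn [ 7.82 -0.45  0.02] alt 172.17869202488842 then shift [-0.0018 -0.3319  0.1261] dist 0.355 clk 4.6 q7 -1.69 pos [ 0.5967 -0.0117  0.2482]
```

View pics/w3.png

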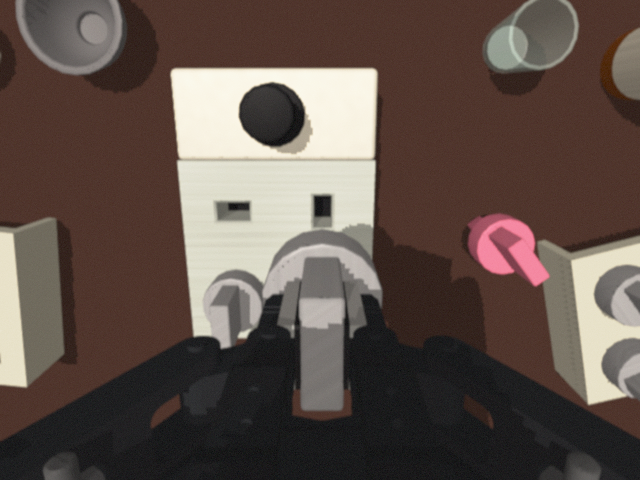

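Request:
servo_tool(
  targets=[
    [[-0.005,-0.01,0.003,7.8,-0.4,0],[-0.005,-0.04,0.015,0,0,0],[-0.005,-0.04,0.015,0,0,0],[-0.005,-0.04,0.015,0,0,0],[-0.005,-0.04,0.015,0,0,0],[-0.005,-0.04,0.01,0,0,0],[-0.005,-0.04,0,0,0,0],[-0.005,-0.04,0,0,0,0],[0,-0.03,0,0,0,0],[0,0,0,0,0,0],[0,0,0,0,0,0]],
  ],
)

```text
clock: 5.75
position: [0.5471, 0.3128, 0.2817]
tool_rot: [-0.703, 0.031, 0.71, 0.029]
wrist_force: [0.6, -1.7, -2.7]
width: 0.0136
```

```bash
python3 - <<'E'
from h import *
go([.50,.33,.25],-95); s=snap("wrist"); cv2.imwrite("pics/w4.png",s["frame"]);np.save("w4.npy",s,allow_pickle=True)
E
```

```text
yaw now -94.9 turn [ 0.12  0.55 -0.14] alt 179.88141014939214 then shift [ 0.0317 -0.0131  0.0484] dist 0.059 clk 5.75 q7 -2.38 pos [0.5471 0.3128 0.2817]
```

View pics/w4.png

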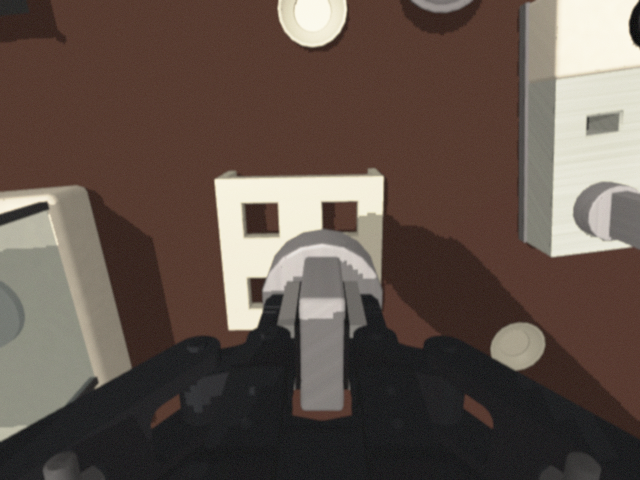

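```bash
python3 - <<'E'
from h import *
s=np.load("w4.npy",allow_pickle=True).item()
big(s,200,400,160,340,"pics/w4c.png",4)
for u,v in [(260.5,219.5),(340,216.5)]: print(pix2(s,u,v,.058).round(4))
print([pix2(s,u,v,.058).round(4).tolist() for u,v in [(217,181),(383,178),(229,329),(382,280)]])
for i in range(4): print(R.from_quat(read_state()["tool_rot"]).as_matrix()[:,0].round(4),read_state()["position"].round(4))
E
```

```text
[0.5293 0.371  0.058 ]
[0.5257 0.2962 0.058 ]
[[0.5688, 0.4061, 0.058], [0.5586, 0.2543, 0.058], [0.4173, 0.4178, 0.058], [0.4579, 0.2595, 0.058]]
[-0.0091 -0.0021 -1.    ] [0.5477 0.3115 0.2819]
[-0.0091 -0.0021 -1.    ] [0.5477 0.3115 0.2819]
[-0.0091 -0.0021 -1.    ] [0.5477 0.3115 0.2819]
[-0.0091 -0.0021 -1.    ] [0.5477 0.3115 0.2819]
```

View pics/w4c.png

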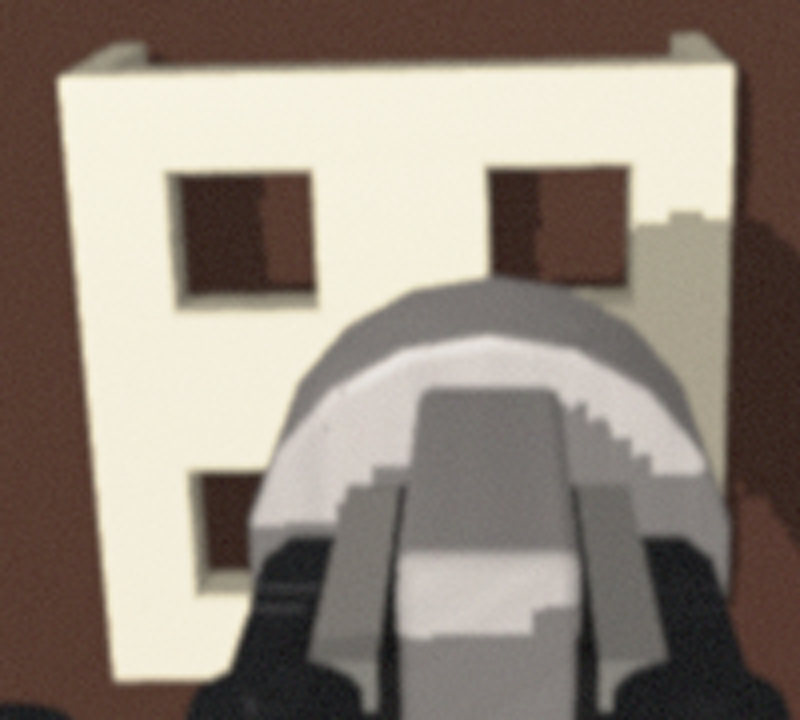

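```bash
python3 - <<'E'
from h import *
go([.5235,.296,.14],-93.8)
E
```

```text
yaw now -95.0 turn [-1.19  0.51 -0.16] alt 178.8070287888204 then shift [0.1419 0.0171 0.0231] dist 0.145 clk 5.8 q7 -2.38 pos [0.5477 0.3115 0.2819]
```

Request:
servo_tool(
  targets=[
    [[0,0.0086,0.0115,-1.2,0.5,-0.1],[0,0.0085,0.0116,0,0,0],[0.03,0,0,0,0,0],[0.04,0,0,0,0,0],[0.04,0,0,0,0,0],[0.03,0,0,0,0,0],[0,0,0,0,0,0],[0,0,0,0,0,0]],
  ],
)

```text
clock: 6.6
position: [0.5245, 0.2965, 0.1438]
tool_rot: [0.707, -0.024, -0.706, -0.024]
wrist_force: [0.4, 0.5, -1.4]
width: 0.0131
```

```bash
python3 - <<'E'
from h import *
go([.5235,.296,.089],-93.8); s=snap("wrist"); cv2.imwrite("pics/w5.png",s["frame"])
E
```

```text
yaw now -93.9 turn [-0.06 -0.08  0.03] alt 179.93785563189402 then shift [0.0548 0.0006 0.0009] dist 0.055 clk 6.6 q7 -2.42 pos [0.5245 0.2965 0.1438]
```

View pics/w5.png

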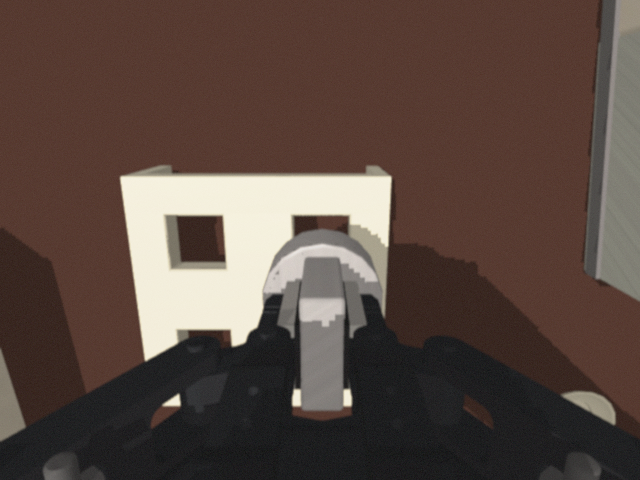

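Request:
servo_tool(
  targets=[
    [[0.01,0,0,0,0,0],[0.01,0,0,0,0,0],[0.01,0,0,0,0,0],[0.01,0,0,0,0,0],[0.008,0,0,0,0,0],[0.004,0,0,0,0,0],[0,0,0,0,0,0]],
  ],
)

```text
clock: 7.35
position: [0.5238, 0.2975, 0.0906]
tool_rot: [0.707, -0.023, -0.706, -0.023]
wrist_force: [0.2, 1.1, -1.4]
width: 0.0129
```

Request:
servo_tool(
  targets=[
    [[0.002,0,0,0,0,0],[0.001,0,0,0,0,0],[0,0,0,0,0,0]],
  ],
)

```text
clock: 7.65
position: [0.5244, 0.2978, 0.0885]
tool_rot: [0.707, -0.023, -0.706, -0.024]
wrist_force: [-0.5, 0.1, -1.5]
width: 0.0133
```

Request:
servo_tool(
  targets=[
    [[0.002,0,0,0,0,0],[0,0,0,0,0,0]],
  ],
)

```text
clock: 7.85
position: [0.5246, 0.2979, 0.088]
tool_rot: [0.708, -0.023, -0.706, -0.024]
wrist_force: [-4.2, -3.1, 10.7]
width: 0.0133
```

Seated (contact 10.7 N). Release and retreat.

Request:
servo_tool(
  targets=[
    [[0,0,0,0,0,0],[0,0,0,0,0,0],[0,0,0,0,0,0],[-0.02,0,0,0,0,0],[-0.04,0,0,0,0,0],[-0.04,0,0,0,0,0],[-0.04,0,0,0,0,0],[0,0,0,0,0,0]],
  ],
  jaw=0.45,
)

```text
clock: 8.65
position: [0.527, 0.2998, 0.2324]
tool_rot: [0.71, -0.021, -0.703, -0.026]
wrist_force: [0.4, 0.5, 0.2]
width: 0.0385
```

```bash
python3 - <<'E'
from h import *
go([.5165,.058,.19],-87.2); s=snap("wrist"); cv2.imwrite("pics/w6.png",s["frame"])
E
```

```text
yaw now -93.8 turn [-6.59 -0.62  0.39] alt 173.41211278293787 then shift [0.0424 0.241  0.0223] dist 0.246 clk 8.65 q7 -2.38 pos [0.527  0.2998 0.2324]
```

View pics/w6.png

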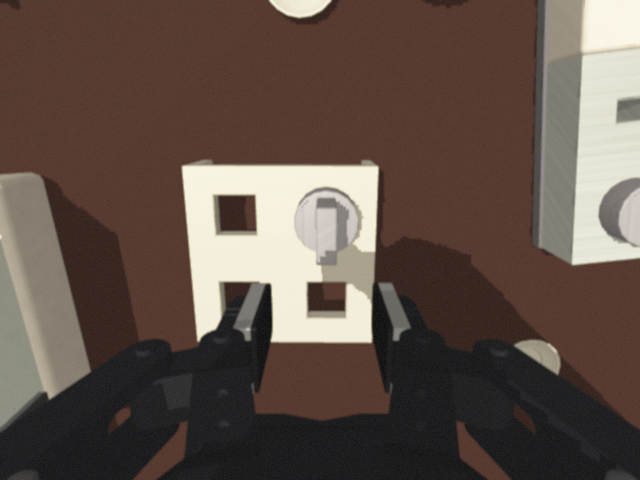

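Request:
servo_tool(
  targets=[
    [[0,0.01,0,-6.6,0,0],[0.004,0.04,0.004,0,0,0],[0.008,0.04,0.004,0,0,0],[0.01,0.04,0.004,0,0,0],[0.01,0.04,0.004,0,0,0],[0.01,0.04,0.004,0,0,0],[0,0.031,0.002,0,0,0],[0,0,0,0,0,0],[0,0,0,0,0,0],[0,0,0,0,0,0]],
  ],
)

```text
clock: 9.7
position: [0.5125, 0.0572, 0.1836]
tool_rot: [0.707, 0.019, -0.706, 0.017]
wrist_force: [0.2, 0.2, 0.2]
width: 0.0381
```

```bash
python3 - <<'E'
from h import *
go([.5165,.058,.096],-87.2); s=snap("wrist"); cv2.imwrite("pics/w7.png",s["frame"])
E
```

```text
yaw now -87.1 turn [ 0.12 -0.07  0.11] alt 179.88053536687926 then shift [ 0.0876 -0.0006 -0.004 ] dist 0.088 clk 9.7 q7 -1.87 pos [0.5125 0.0572 0.1836]
```

View pics/w7.png

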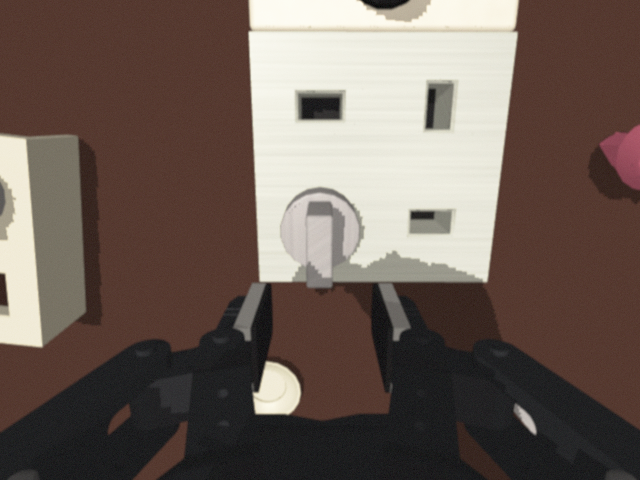

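```bash
python3 - <<'E'
from h import *
s=snap("wrist"); big(s,240,520,60,300,"pics/w7c.png",2.8);np.save("w7.npy",s,allow_pickle=True)
E
```

View pics/w7c.png

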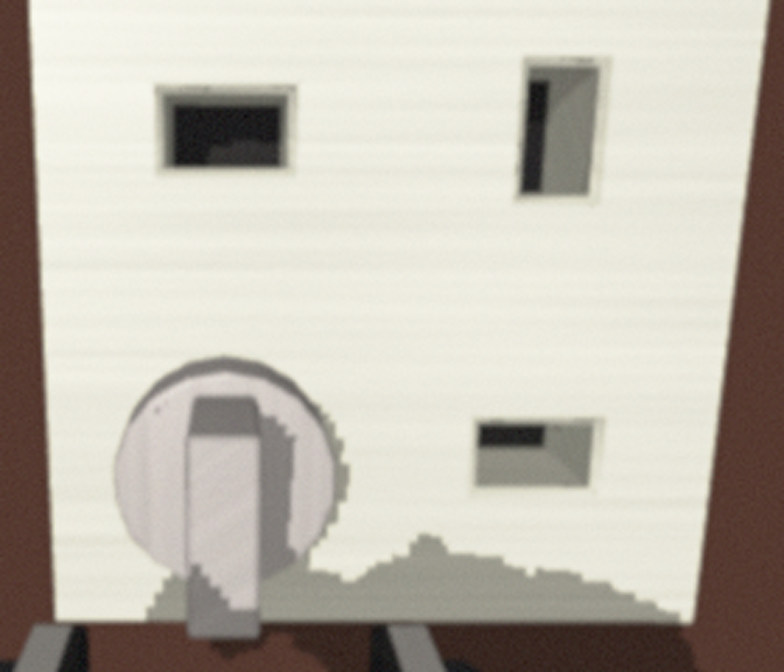

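Request:
servo_tool(
  targets=[
    [[0.03,0,-0.002,0,0,0],[0.03,0,-0.002,0,0,0],[0.02,0,0,0,0,0],[0.008,0,0,0,0,0],[0,0,0,0,0,0]],
  ],
)

```text
clock: 10.3
position: [0.5163, 0.0569, 0.0954]
tool_rot: [-0.707, -0.018, 0.707, -0.017]
wrist_force: [0.1, -0.5, -0.9]
width: 0.0385
```

Request:
servo_tool(
  targets=[
    [[0,0,0,0,0,0],[0,0,0,0,0,0],[0,0,0,0,0,0],[0,0,0,0,0,0],[0,0,0,0,0,0]],
  ],
  jaw=0,
)

```text
clock: 10.8
position: [0.5179, 0.0572, 0.0971]
tool_rot: [0.708, 0.018, -0.705, 0.017]
wrist_force: [0.3, 4.0, 6.1]
width: 0.0131
```

Request:
servo_tool(
  targets=[
    [[-0.01,0,0,0,0,0],[-0.02,0,0,0,0,0],[-0.03,0,0,0,0,0],[-0.03,0,0,0,0,0],[-0.03,0,0,0,0,0],[-0.03,0,0,0,0,0],[0,0,0,0,0,0]],
  ],
)

```text
clock: 11.5
position: [0.5186, 0.0552, 0.2499]
tool_rot: [0.71, 0.017, -0.704, 0.017]
wrist_force: [1.2, 0.0, -2.4]
width: 0.0129
```

```bash
python3 - <<'E'
from h import *
s=np.load("w7.npy",allow_pickle=True).item()
pts=[]
for x0,y0,x1,y1 in [(154,83,299,176),(515,55,612,203),(471,418,605,493)]:
    p=pix2(s,(x0+x1)/5.6+240,(y0+y1)/5.6+60,.065)[:2]; pts.append(p); print(p.round(4))
a=np.array(pts); d=a[0]-a[2]; print("mid",(a[0]+a[2])/2,np.linalg.norm(d),np.degrees(np.arctan2(d[1],d[0]))-45, np.degrees(np.arctan2(-(a[1]-a[0])[0]*-1,-(a[1]-a[0])[1])),np.degrees(np.arctan2(*(a[1]-a[2])[::-1])))
go([.50,.30,.25],-94)
E
```

```text
[0.5902 0.0617]
[ 0.5942 -0.0131]
[ 0.5194 -0.0169]
mid [0.55481493 0.02240575] 0.10583215569226424 3.014237584384105 3.0511054509090183 2.897949542605373
yaw now -87.3 turn [ 6.75 -0.45  0.04] alt 173.25438064272976 then shift [-1.000e-04 -2.429e-01  3.570e-02] dist 0.246 clk 11.5 q7 -1.83 pos [0.5186 0.0552 0.2499]
```

Request:
servo_tool(
  targets=[
    [[0,-0.01,0,6.8,0,0],[0,-0.04,0.013,0,0,0],[0,-0.04,0.013,0,0,0],[0,-0.04,0.013,0,0,0],[0,-0.04,0.013,0,0,0],[0,-0.04,0.013,0,0,0],[0,-0.035,0.01,0,0,0],[0,0,0,0,0,0],[0,0,0,0,0,0],[0,0,0,0,0,0]],
  ],
)

```text
clock: 12.5
position: [0.4579, 0.3034, 0.2453]
tool_rot: [0.707, -0.026, -0.706, -0.025]
wrist_force: [0.4, 0.0, -2.3]
width: 0.0132
```

```bash
python3 - <<'E'
from h import *
go([.448,.3015,.145],-93.8); s=snap("wrist"); cv2.imwrite("pics/w8.png",s["frame"]);np.save("w8.npy",s,allow_pickle=True)
print(pix2(s,260,219,.058))
E
```

```text
yaw now -94.1 turn [-0.29 -0.05 -0.07] alt 179.70860098846015 then shift [0.1003 0.0025 0.0098] dist 0.101 clk 12.5 q7 -2.47 pos [0.4579 0.3034 0.2453]
[0.45052798 0.35562601 0.058     ]
```

View pics/w8.png

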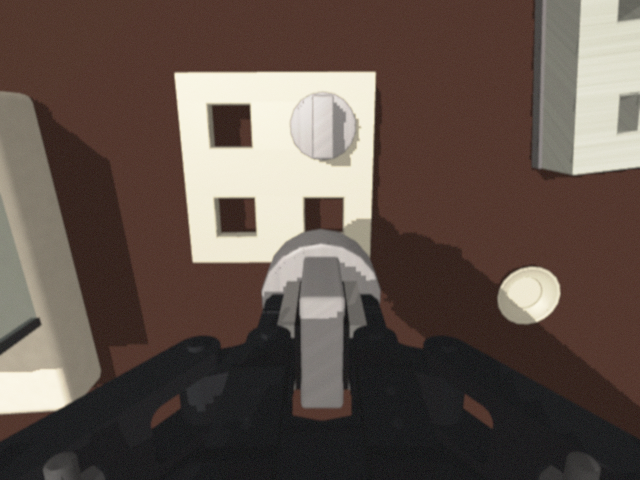

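```bash
python3 - <<'E'
from h import *
s=np.load("w8.npy",allow_pickle=True).item()
for u,v in [(324,216),(236,217),(230,126)]: print(pix2(s,u,v,.058).round(4))
E
```

```text
[0.4492 0.3013 0.058 ]
[0.4537 0.3757 0.058 ]
[0.528  0.3709 0.058 ]
```

Matches. Lower into the near-right hole.

Request:
servo_tool(
  targets=[
    [[0.01,0.002,0.009,0.3,0,0],[0.03,0,0,0,0,0],[0.03,0,0,0,0,0],[0.03,0,0,0,0,0],[0.01,0,0,0,0,0],[0.01,0,0,0,0,0],[0.01,0,0,0,0,0],[0.01,0,0,0,0,0],[0.01,0,0,0,0,0],[0.003,0,0,0,0,0],[0,0,0,0,0,0],[0,0,0,0,0,0]],
  ],
)

```text
clock: 13.75
position: [0.4491, 0.3046, 0.0936]
tool_rot: [0.707, -0.026, -0.706, -0.027]
wrist_force: [0.6, 0.1, -1.8]
width: 0.013
```

Request:
servo_tool(
  targets=[
    [[0.002,0,0,0,0,0],[0.002,0,0,0,0,0],[0,0,0,0,0,0]],
  ],
)

```text
clock: 14.05
position: [0.4492, 0.3047, 0.09]
tool_rot: [0.708, -0.026, -0.706, -0.027]
wrist_force: [-1.0, -0.6, 3.7]
width: 0.0132
```

Request:
servo_tool(
  targets=[
    [[0.002,0,0,0,0,0],[0,0,0,0,0,0]],
  ],
)

```text
clock: 14.25
position: [0.4493, 0.3051, 0.0897]
tool_rot: [0.708, -0.026, -0.705, -0.027]
wrist_force: [-5.5, -3.2, 23.1]
width: 0.0133
```

Release, retreat.

Request:
servo_tool(
  targets=[
    [[0,0,0,0,0,0],[0,0,0,0,0,0],[0,0,0,0,0,0],[-0.02,0,0,0,0,0],[-0.04,0,0,0,0,0],[-0.04,0,0,0,0,0],[-0.04,0,0,0,0,0],[-0.03,0,0,0,0,0],[-0.02,0,0,0,0,0],[0,0,0,0,0,0]],
  ],
  jaw=0.45,
)

```text
clock: 15.25
position: [0.4499, 0.3053, 0.2801]
tool_rot: [0.709, -0.025, -0.704, -0.028]
wrist_force: [1.0, 1.2, -0.7]
width: 0.0384
```

```bash
python3 - <<'E'
from h import *
go([.55,-.32,.30],-90); s=snap("wrist"); cv2.imwrite("pics/w9.png",s["frame"])
E
```

```text
yaw now -94.3 turn [-4.29 -0.36  0.26] alt 175.709472788056 then shift [-0.0199  0.6253 -0.1001] dist 0.634 clk 15.25 q7 -2.47 pos [0.4499 0.3053 0.2801]
```

View pics/w9.png

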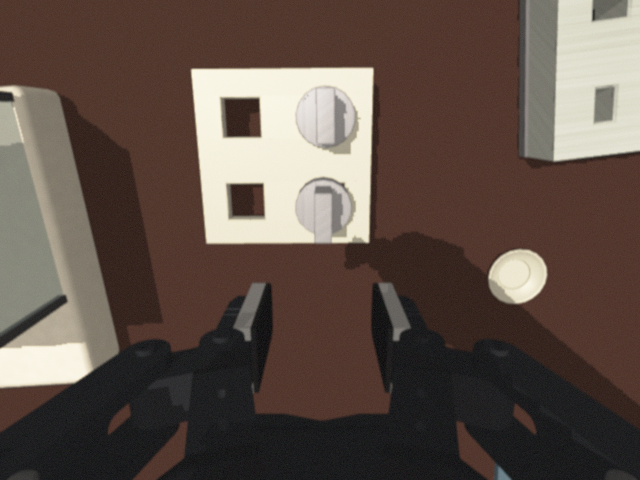

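Request:
servo_tool(
  targets=[
    [[-0.004,0.045,-0.008,-4.3,0,0],[-0.004,0.048,-0.008,0,0,0],[-0.004,0.048,-0.008,0,0,0],[-0.004,0.048,-0.008,0,0,0],[-0.004,0.048,-0.008,0,0,0],[0,0.048,-0.008,0,0,0],[0,0.048,-0.008,0,0,0],[0,0.048,-0.008,0,0,0],[0,0.048,-0.008,0,0,0],[0,0.048,-0.008,0,0,0],[0,0.048,-0.008,0,0,0],[0,0.048,-0.008,0,0,0]],
  ],
)

```text
clock: 16.5
position: [0.5405, -0.2711, 0.2948]
tool_rot: [-0.707, -0.001, 0.707, 0.001]
wrist_force: [0.5, 0.6, 0.0]
width: 0.0383
```

```bash
python3 - <<'E'
from h import *
go([.56,-.32,.30],-90)
E
```

```text
yaw now -90.0 turn [0.02 0.05 0.12] alt 179.98085588676037 then shift [-0.0052  0.0489 -0.0195] dist 0.053 clk 16.5 q7 -1.23 pos [ 0.5405 -0.2711  0.2948]
```

Request:
servo_tool(
  targets=[
    [[0,0.025,-0.01,0,0,0],[0,0.024,-0.01,0,0,0],[0,0,0,0,0,0],[0,0,0,0,0,0],[0,0,0,0,0,0]],
  ],
)

```text
clock: 17.0
position: [0.561, -0.3167, 0.2957]
tool_rot: [0.707, 0.002, -0.707, -0.0]
wrist_force: [0.3, -0.0, 0.1]
width: 0.0381
```

```bash
python3 - <<'E'
from h import *
go([.56,-.32,.30],-90); s=snap("wrist"); np.save("w10.npy",s,allow_pickle=True); big(s,150,520,20,300,"pics/w10.png",2.1)
E
```

```text
yaw now -89.9 turn [ 0.11 -0.02  0.15] alt 179.8925467701664 then shift [-0.0043  0.0033  0.001 ] dist 0.006 clk 17.0 q7 -1.17 pos [ 0.561  -0.3167  0.2957]
```

View pics/w10.png

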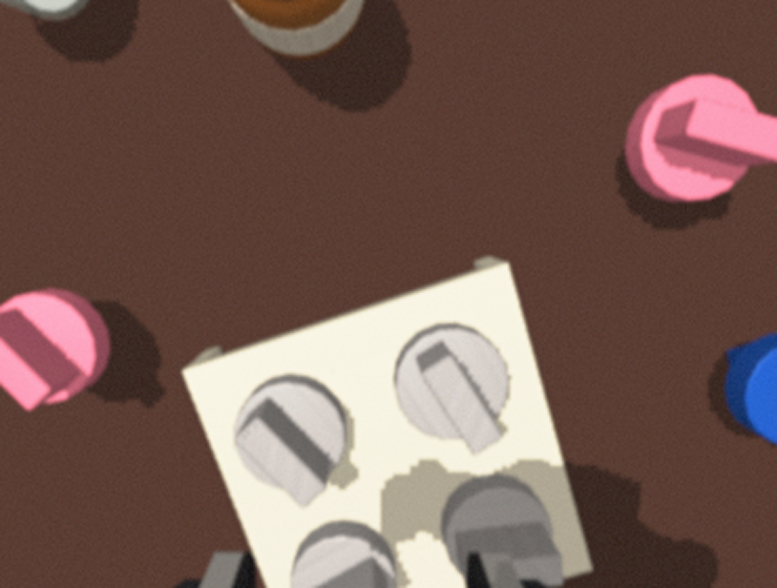

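```bash
cat >> h.py <<'E'
def rib(s,quad,k,x0,y0,z):
    w=np.array([pix2(s,x/k+x0,y/k+y0,z)[:2] for x,y in quad]); e=np.roll(w,-1,0)-w; L=np.linalg.norm(e,axis=1)
    i=np.argmax(L); d=(e[i]-e[(i+2)%4]); y=np.degrees(np.arctan2(d[1],d[0]))%180
    print("ctr",w.mean(0).round(4),"rib yaw %.1f"%y,"sides",L.round(3))
E
python3 - <<'E'
from h import *
s=np.load("w10.npy",allow_pickle=True).item()
rib(s,[(238,437),(262,413),(329,484),(302,507)],2.1,150,20,.122)
rib(s,[(417,376),(447,360),(502,437),(472,455)],2.1,150,20,.122)
print([pix2(s,x/2.1+150,y/2.1+20,.058)[:2].round(4) for x,y in [(184,370),(508,264),(591,568)]])
big(s,230,430,130,300,"pics/w10b.png",4)
E
```

```text
ctr [ 0.5357 -0.2864] rib yaw 41.0 sides [0.014 0.039 0.015 0.038]
ctr [ 0.5573 -0.3551] rib yaw 35.9 sides [0.013 0.038 0.014 0.038]
[array([ 0.5599, -0.2357]), array([ 0.6078, -0.382 ]), array([ 0.4622, -0.4299])]
```

View pics/w10b.png

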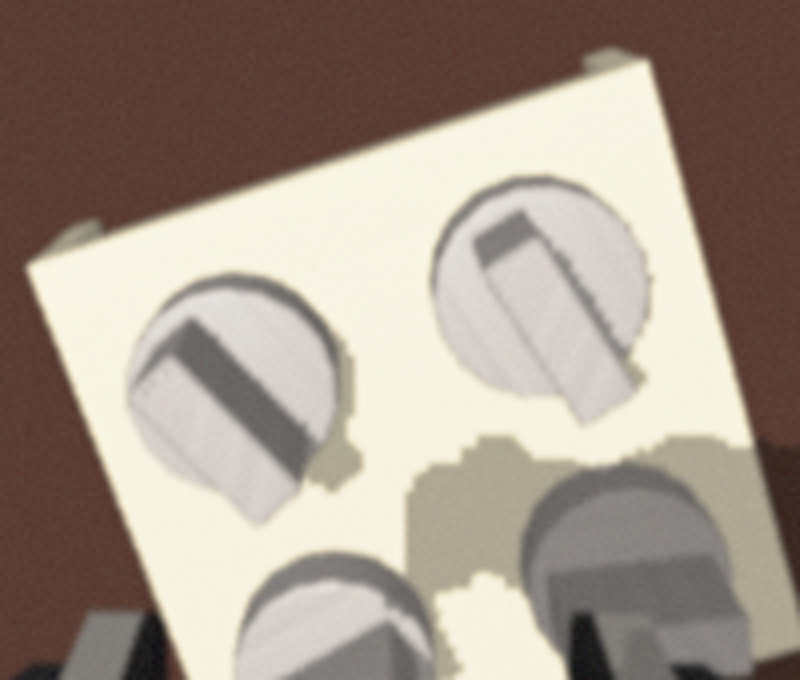

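```bash
python3 - <<'E'
from h import *
s=np.load("w10.npy",allow_pickle=True).item()
rib(s,[(130,400),(172,355),(302,488),(260,524)],4,230,130,.122)
rib(s,[(487,268),(538,236),(640,388),(585,424)],4,230,130,.122)
go([.536,-.286,.19],-49)
E
```

```text
ctr [ 0.5346 -0.2859] rib yaw 43.5 sides [0.013 0.039 0.012 0.038]
ctr [ 0.5586 -0.3565] rib yaw 33.8 sides [0.012 0.038 0.013 0.039]
yaw now -89.9 turn [-40.88  -0.09   0.1 ] alt 139.11564725822046 then shift [ 0.1061 -0.0397 -0.0012] dist 0.113 clk 17.05 q7 -1.17 pos [ 0.5611 -0.3168  0.2961]
```

Request:
servo_tool(
  targets=[
    [[0,0,0,-7.1,0,0],[0,0,0,-7.1,0,0],[0,0,0,-7.1,0,0],[0,0,0,-7.1,0,0],[0,0,0,-7.1,0,0],[0,0,0,-7,0,0],[0.03,-0.013,0,0,0,0],[0.04,-0.014,-0.001,0,0,0],[0.036,-0.013,0,0,0,0],[0,0,0,0,0,0],[0,0,0,0,0,0]],
  ],
)

```text
clock: 18.15
position: [0.5357, -0.2877, 0.1917]
tool_rot: [0.66, 0.257, -0.658, 0.257]
wrist_force: [0.6, -0.2, -0.2]
width: 0.0386
```

```bash
python3 - <<'E'
from h import *
go([.535,-.286,.091],-47.5); s=snap("wrist"); np.save("w11.npy",s,allow_pickle=True); cv2.imwrite("pics/w11.png",s["frame"])
E
```

```text
yaw now -47.4 turn [ 0.08 -0.13 -0.05] alt 179.917822197102 then shift [ 0.1007 -0.0018 -0.0006] dist 0.101 clk 18.15 q7 -0.54 pos [ 0.5357 -0.2877  0.1917]
```

View pics/w11.png

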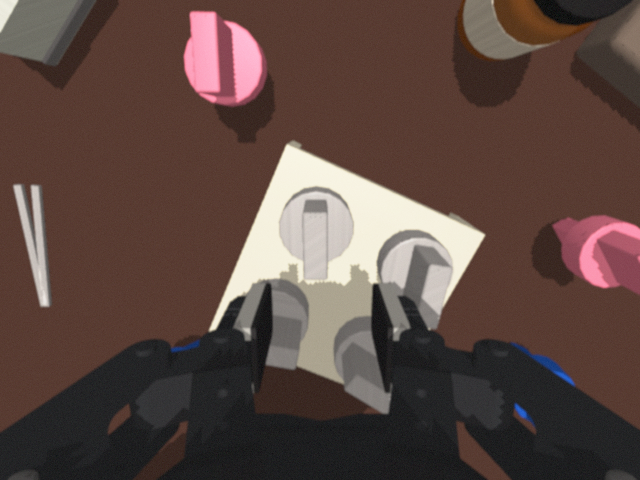

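```bash
python3 - <<'E'
from h import *
s=np.load("w11.npy",allow_pickle=True).item()
big(s,260,460,170,330,"pics/w11b.png",4)
rib(s,[(303,211),(328,211),(327,279),(304,279)],1,0,0,.122)
E
```

```text
ctr [ 0.5351 -0.2843] rib yaw 42.4 sides [0.014 0.04  0.013 0.04 ]
```

View pics/w11b.png

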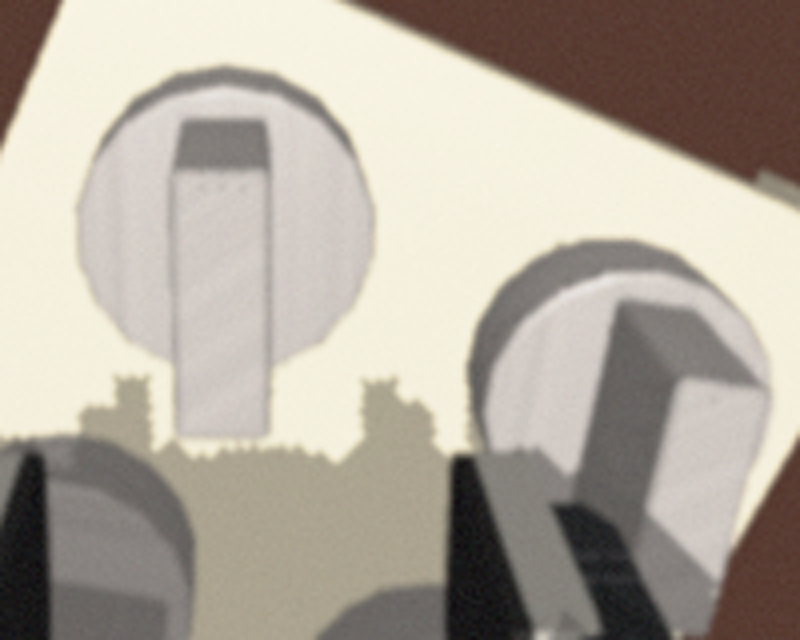

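Request:
servo_tool(
  targets=[
    [[0.02,-0.003,-0.002,0,0,0],[0.03,0,0,0,0,0],[0.03,0,0,0,0,0],[0.02,0,0,0,0,0],[0,0,0,0,0,0],[0,0,0,0,0,0]],
  ],
)

```text
clock: 18.8
position: [0.5366, -0.2853, 0.0927]
tool_rot: [0.661, 0.256, -0.657, 0.257]
wrist_force: [-0.4, 0.2, 0.0]
width: 0.0384
```

Request:
servo_tool(
  targets=[
    [[0,0,0,0,0,0],[0,0,0,0,0,0],[0,0,0,0,0,0],[0,0,0,0,0,0],[0,0,0,0,0,0]],
  ],
  jaw=0,
)

```text
clock: 19.3
position: [0.5359, -0.2847, 0.0925]
tool_rot: [0.66, 0.256, -0.658, 0.257]
wrist_force: [-1.1, 1.7, 7.6]
width: 0.0133
```

Request:
servo_tool(
  targets=[
    [[-0.015,0,0,0,0,0],[-0.03,0,0,0,0,0],[-0.03,0,0,0,0,0],[-0.03,0,0,0,0,0],[-0.025,0,0,0,0,0],[-0.02,0,0,8,0,0],[0,0,0,8,0,0],[0,0,0,8,0,0],[0,0,0,8,0,0],[0,0,0,7.6,0,0],[0,0,0,0,0,0]],
  ],
)

```text
clock: 20.4
position: [0.5345, -0.2843, 0.2416]
tool_rot: [0.708, 0.018, -0.706, 0.017]
wrist_force: [-0.1, 0.3, -1.6]
width: 0.0129
```

```bash
python3 - <<'E'
from h import *
go([.594,-.013,.25],-87.05)
E
```

```text
yaw now -87.1 turn [-0.08 -0.13  0.04] alt 179.92263782218018 then shift [-0.0084 -0.2679 -0.0734] dist 0.278 clk 20.4 q7 -1.16 pos [ 0.5345 -0.2843  0.2416]
```

Request:
servo_tool(
  targets=[
    [[-0.004,-0.038,-0.01,0,0,0],[-0.004,-0.038,-0.01,0,0,0],[0,-0.038,-0.01,0,0,0],[0,-0.038,-0.011,0,0,0],[0,-0.038,-0.011,0,0,0],[0,-0.038,-0.011,0,0,0],[0,-0.04,-0.01,0,0,0],[0,0,0,0,0,0],[0,0,0,0,0,0],[0,0,0,0,0,0]],
  ],
)

```text
clock: 21.4
position: [0.5936, -0.0147, 0.2494]
tool_rot: [0.707, 0.018, -0.706, 0.018]
wrist_force: [0.0, -0.4, -2.7]
width: 0.0131
```

```bash
python3 - <<'E'
from h import *
go([.594,-.013,.145],-87.05); s=snap("wrist"); np.save("w12.npy",s,allow_pickle=True); cv2.imwrite("pics/w12.png",s["frame"])
E
```

```text
yaw now -87.1 turn [-0.01 -0.09  0.01] alt 179.98739148821622 then shift [ 0.1044 -0.0016 -0.0005] dist 0.104 clk 21.4 q7 -1.66 pos [ 0.5936 -0.0147  0.2494]
```

View pics/w12.png

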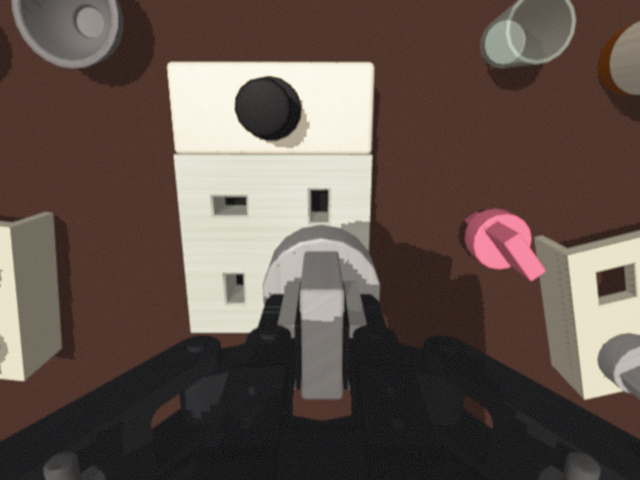

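Request:
servo_tool(
  targets=[
    [[0.02,-0.002,-0.0005,0,0,0],[0.03,0,0,0,0,0],[0.03,0,0,0,0,0],[0.022,0,0,0,0,0],[0,0,0,0,0,0],[0,0,0,0,0,0],[0,0,0,0,0,0]],
  ],
)

```text
clock: 22.15
position: [0.5956, -0.0116, 0.1489]
tool_rot: [0.709, 0.018, -0.705, 0.017]
wrist_force: [0.4, -0.4, -2.6]
width: 0.0132
```

```bash
python3 - <<'E'
from h import *
go([.594,-.0125,.0995],-87.05); s=snap("wrist");cv2.imwrite("pics/w13.png",s["frame"])
go([.594,-.0125,.0995],-87.05); 
E
```

```text
yaw now -87.1 turn [-0.07 -0.27  0.05] alt 179.92962735088213 then shift [0.0494 0.0008 0.0016] dist 0.049 clk 22.15 q7 -1.69 pos [ 0.5956 -0.0116  0.1489]
yaw now -87.1 turn [-0.05 -0.28  0.05] alt 179.94769834177157 then shift [0.0494 0.0011 0.0017] dist 0.049 clk 22.2 q7 -1.69 pos [ 0.5956 -0.0114  0.1489]
```

View pics/w13.png

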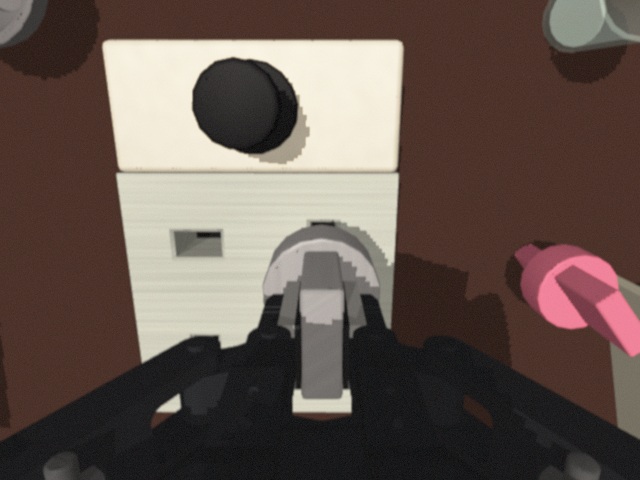

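Request:
servo_tool(
  targets=[
    [[0.005,0.0008,0.0012,0,0,0],[0.005,0,0,0,0,0],[0.005,0,0,0,0,0],[0.005,0,0,0,0,0],[0.005,0,0,0,0,0],[0,0,0,0,0,0]],
  ],
)

```text
clock: 22.8
position: [0.5936, -0.012, 0.1213]
tool_rot: [0.708, 0.018, -0.706, 0.018]
wrist_force: [2.7, -0.7, -5.4]
width: 0.0131
```

Request:
servo_tool(
  targets=[
    [[0.006,0,0,0,0,0],[0.006,0,0,0,0,0],[0.006,0,0,0,0,0],[0.003,0,0,0,0,0],[0,0,0,0,0,0]],
  ],
)

```text
clock: 23.3
position: [0.5936, -0.012, 0.1006]
tool_rot: [0.708, 0.018, -0.706, 0.018]
wrist_force: [5.7, -1.0, -7.6]
width: 0.0128
```

Request:
servo_tool(
  targets=[
    [[0.001,0,-0.001,0,0,0],[0.001,0,0,0,0,0],[0,0,0,0,0,0]],
  ],
)

```text
clock: 23.6
position: [0.594, -0.0119, 0.0996]
tool_rot: [0.707, 0.018, -0.706, 0.018]
wrist_force: [-0.2, -1.1, 3.7]
width: 0.0133
```

Contact at the expected seat height. A small push, release, retreat.

Request:
servo_tool(
  targets=[
    [[0.001,0,0,0,0,0],[0,0,0,0,0,0]],
  ],
)

```text
clock: 23.8
position: [0.594, -0.0118, 0.0995]
tool_rot: [0.707, 0.018, -0.706, 0.018]
wrist_force: [-3.4, -2.0, 12.8]
width: 0.0132
```

Request:
servo_tool(
  targets=[
    [[0,0,0,0,0,0],[0,0,0,0,0,0],[0,0,0,0,0,0],[-0.02,0,0,0,0,0],[-0.04,0,0,0,0,0],[-0.04,0,0,0,0,0],[-0.04,0,0,0,0,0],[-0.03,0,0,0,0,0],[0,0,0,0,0,0]],
  ],
  jaw=0.4,
)

```text
clock: 24.7
position: [0.5965, -0.0115, 0.2728]
tool_rot: [0.71, 0.019, -0.703, 0.018]
wrist_force: [0.4, 0.2, -0.7]
width: 0.0342
```

```bash
python3 - <<'E'
from h import *
go([.5573,-.356,.20],-55.5); s=snap("wrist");cv2.imwrite("pics/w14.png",s["frame"])
E
```

```text
yaw now -87.1 turn [-31.57  -0.57  -0.09] alt 148.42654536441967 then shift [0.0728 0.2617 0.2274] dist 0.354 clk 24.7 q7 -1.66 pos [ 0.5965 -0.0115  0.2728]
```

View pics/w14.png

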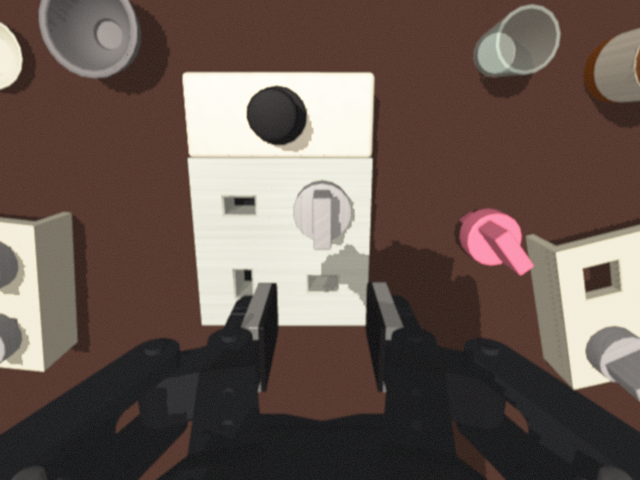

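Request:
servo_tool(
  targets=[
    [[0,0,0,-7.9,0,0],[0,0,0,-7.9,0,0],[0,0,0,-7.9,0,0],[0,0,0,-7.9,0,0],[0,0.033,0.0285,0,0,0],[0,0.033,0.0285,0,0,0],[0,0.033,0.0285,0,0,0],[0,0.033,0.0285,0,0,0],[0.02,0.033,0.0285,0,0,0],[0.02,0.033,0.0285,0,0,0],[0.02,0.033,0.0285,0,0,0],[0.01,0.031,0.028,0,0,0]],
  ],
  jaw=0.45,
)

```text
clock: 25.95
position: [0.5529, -0.3574, 0.1937]
tool_rot: [-0.675, -0.212, 0.676, -0.208]
wrist_force: [0.9, -0.2, -0.4]
width: 0.0383
```

Request:
servo_tool(
  targets=[
    [[0,0,0,0,0,0],[0,0,0,0,0,0],[0,0,0,0,0,0]],
  ],
)

```text
clock: 26.25
position: [0.5555, -0.3546, 0.197]
tool_rot: [0.676, 0.211, -0.674, 0.21]
wrist_force: [0.4, 1.1, -0.0]
width: 0.0385
```

```bash
python3 - <<'E'
from h import *
go([.5573,-.356,.20],-55.5); s=snap("wrist");np.save("w15.npy",s,allow_pickle=True);big(s,220,480,150,345,"pics/w15.png",3)
cv2.imwrite("pics/w15f.png",s["frame"])
E
```

```text
yaw now -55.4 turn [ 0.13 -0.16  0.11] alt 179.87083394260745 then shift [-0.003   0.0021 -0.0007] dist 0.004 clk 26.25 q7 -0.57 pos [ 0.5555 -0.3546  0.197 ]
```

View pics/w15.png

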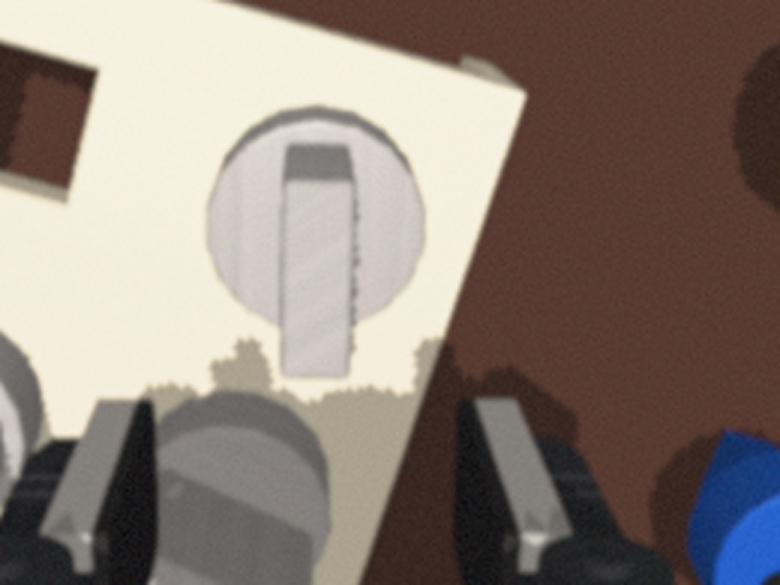

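```bash
python3 - <<'E'
from h import *
s=np.load("w15.npy",allow_pickle=True).item()
rib(s,[(285,181),(352,181),(348,378),(281,376)],3,220,150,.122)
E
```

```text
ctr [ 0.5582 -0.3558] rib yaw 33.7 sides [0.012 0.039 0.013 0.039]
```

```bash
python3 - <<'E'
from h import *
go([.5582,-.3558,.0925],-56)
E
```

```text
yaw now -55.3 turn [ 0.67 -0.17  0.07] alt 179.32808748477868 then shift [ 0.1049  0.0024 -0.0012] dist 0.105 clk 26.3 q7 -0.57 pos [ 0.5558 -0.3545  0.1974]
```

Request:
servo_tool(
  targets=[
    [[0.02,0.0024,-0.0012,0.7,0,0],[0.03,0,0,0,0,0],[0.03,0,0,0,0,0],[0.023,0,0,0,0,0],[0,0,0,0,0,0],[0,0,0,0,0,0]],
  ],
)

```text
clock: 26.9
position: [0.5585, -0.3568, 0.0954]
tool_rot: [0.677, 0.207, -0.675, 0.206]
wrist_force: [-0.6, 0.1, 0.7]
width: 0.0384
```

Request:
servo_tool(
  targets=[
    [[0,0,0,0,0,0],[0,0,0,0,0,0],[0,0,0,0,0,0],[0,0,0,0,0,0],[0,0,0,0,0,0]],
  ],
  jaw=0,
)

```text
clock: 27.4
position: [0.5586, -0.3579, 0.0962]
tool_rot: [0.678, 0.206, -0.675, 0.206]
wrist_force: [-1.2, 2.9, 6.3]
width: 0.013
```

Request:
servo_tool(
  targets=[
    [[-0.015,0,0,0,0,0],[-0.03,0,0,0,0,0],[-0.03,0,0,0,0,0],[-0.03,0,0,0,0,0],[-0.025,0,0,0,0,0],[-0.02,0,0,7.8,0,0],[0,0,0,7.8,0,0],[0,0,0,7.8,0,0],[0,0,0,7.8,0,0],[0,0,0,0,0,0]],
  ],
)

```text
clock: 28.4
position: [0.5572, -0.3581, 0.2454]
tool_rot: [0.708, 0.016, -0.706, 0.016]
wrist_force: [0.5, 0.6, -2.6]
width: 0.0131
```

```bash
python3 - <<'E'
from h import *
go([.5155,.0581,.25],-87.05)
s=snap("wrist");np.save("w16.npy",s,allow_pickle=True);cv2.imwrite("pics/w16.png",s["frame"])
E
```

```text
yaw now -87.4 turn [-0.4  -0.11  0.03] alt 179.60080183626283 then shift [-0.0046 -0.4178  0.0203] dist 0.418 clk 28.4 q7 -1.07 pos [ 0.5572 -0.3581  0.2454]
```

View pics/w16.png

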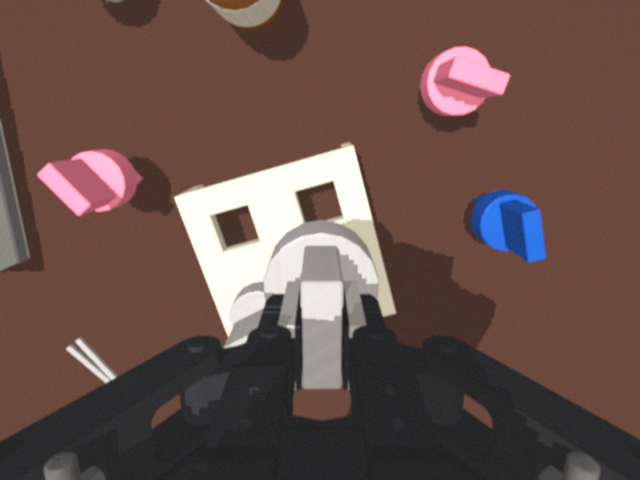

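Request:
servo_tool(
  targets=[
    [[-0.005,-0.038,0.002,-0.4,0,0],[0,-0.038,0.002,0,0,0],[0,-0.038,0.002,0,0,0],[0,-0.038,0.002,0,0,0],[0,-0.038,0.002,0,0,0],[0,-0.038,0.002,0,0,0],[0,-0.038,0.002,0,0,0],[0,-0.038,0.002,0,0,0],[0,-0.038,0.002,0,0,0],[0,-0.038,0.002,0,0,0],[0,-0.038,0,0,0,0],[0,0,0,0,0,0]],
  ],
)

```text
clock: 29.65
position: [0.515, 0.0651, 0.2508]
tool_rot: [0.708, 0.025, -0.706, 0.021]
wrist_force: [-0.3, -0.8, -1.9]
width: 0.0129
```

Request:
servo_tool(
  targets=[
    [[0,0,0,0,0,0],[0,0,0,0,0,0]],
  ],
)

```text
clock: 29.85
position: [0.5158, 0.057, 0.2502]
tool_rot: [0.708, 0.019, -0.706, 0.019]
wrist_force: [0.5, -0.1, -1.3]
width: 0.0128
```

```bash
python3 - <<'E'
from h import *
go([.5155,.0581,.15],-87.05)
s=snap("wrist");np.save("w17.npy",s,allow_pickle=True);cv2.imwrite("pics/w17.png",s["frame"])
E
```

```text
yaw now -87.0 turn [ 0.08 -0.11  0.01] alt 179.9202603797531 then shift [ 0.1002 -0.0011  0.0003] dist 0.100 clk 29.85 q7 -1.8 pos [0.5158 0.057  0.2502]
```

View pics/w17.png

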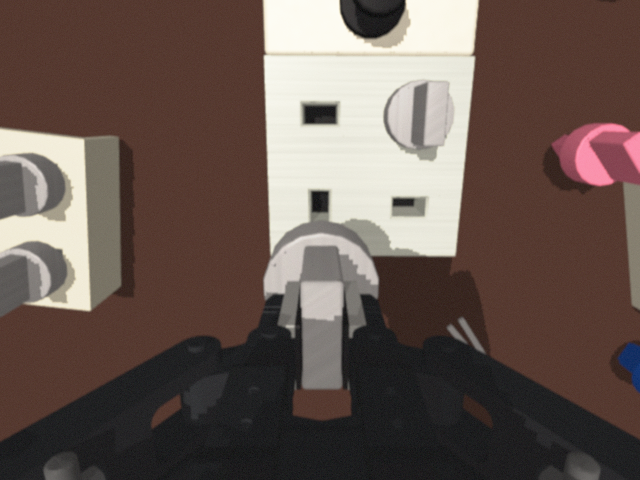

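```bash
python3 - <<'E'
from h import *
s=np.load("w17.npy",allow_pickle=True).item()
for p in [(319.5,201.5),(320,113.5),(408,206.5)]: print(pix2(s,*p,.065).round(4))
E
```

```text
[0.5203 0.0585 0.065 ]
[0.5905 0.0618 0.065 ]
[ 0.52   -0.0156  0.065 ]
```

Request:
servo_tool(
  targets=[
    [[0.02,-0.0008,0.0002,0,0,0],[0.03,0,0,0,0,0],[0.03,0,0,0,0,0],[0.018,0,0,0,0,0],[0,0,0,0,0,0],[0,0,0,0,0,0],[0,0,0,0,0,0]],
  ],
)

```text
clock: 30.6
position: [0.5168, 0.059, 0.1534]
tool_rot: [0.708, 0.019, -0.705, 0.018]
wrist_force: [0.0, -0.8, -1.4]
width: 0.0127
```

```bash
python3 - <<'E'
from h import *
go([.5157,.058,.103],-87.05)
E
```

```text
yaw now -87.0 turn [ 0.03 -0.24  0.07] alt 179.96562796148626 then shift [0.0504 0.0009 0.0011] dist 0.050 clk 30.6 q7 -1.85 pos [0.5168 0.059  0.1534]
```

Request:
servo_tool(
  targets=[
    [[0.005,0.0008,0.0006,0,0,0],[0.005,0,0,0,0,0],[0.005,0,0,0,0,0],[0.005,0,0,0,0,0],[0.005,0,0,0,0,0],[0,0,0,0,0,0]],
  ],
)

```text
clock: 31.2
position: [0.5145, 0.0584, 0.1262]
tool_rot: [0.707, 0.019, -0.707, 0.018]
wrist_force: [-0.8, 0.1, -2.1]
width: 0.0125
```

Request:
servo_tool(
  targets=[
    [[0.006,0,0,0,0,0],[0.006,0,0,0,0,0],[0.006,0,0,0,0,0],[0.004,0,0,0,0,0],[0,0,0,0,0,0]],
  ],
)

```text
clock: 31.7
position: [0.5147, 0.0584, 0.1044]
tool_rot: [0.707, 0.019, -0.707, 0.018]
wrist_force: [-0.8, -0.3, -2.9]
width: 0.013
```

Request:
servo_tool(
  targets=[
    [[0.002,0,0,0,0,0],[0.001,0,0,0,0,0],[0,0,0,0,0,0]],
  ],
)

```text
clock: 32.0
position: [0.5155, 0.0587, 0.1031]
tool_rot: [0.708, 0.019, -0.706, 0.018]
wrist_force: [-2.2, 0.4, 7.0]
width: 0.013
```

Seated as predicted (.1032). Release, then check.

Request:
servo_tool(
  targets=[
    [[0,0,0,0,0,0],[0,0,0,0,0,0],[0,0,0,0,0,0],[-0.02,0,0,0,0,0],[-0.04,0,0,0,0,0],[-0.04,0,0,0,0,0],[-0.04,0,0,0,0,0],[-0.03,0,0,0,0,0],[0,0,0,0,0,0]],
  ],
  jaw=0.4,
)

```text
clock: 32.9
position: [0.5175, 0.0588, 0.2766]
tool_rot: [0.71, 0.019, -0.703, 0.018]
wrist_force: [-0.6, -0.8, 0.3]
width: 0.0341
```

```bash
python3 - <<'E'
from h import *
go([.53,-.33,.27],-87.05)
s=snap("wrist");cv2.imwrite("pics/w18.png",s["frame"])
t=np.load("w16.npy",allow_pickle=True).item()
E
```

```text
yaw now -87.0 turn [ 0.06 -0.59  0.1 ] alt 179.94374315016813 then shift [0.0066 0.3889 0.0076] dist 0.389 clk 32.9 q7 -1.8 pos [0.5175 0.0588 0.2766]
```

View pics/w18.png

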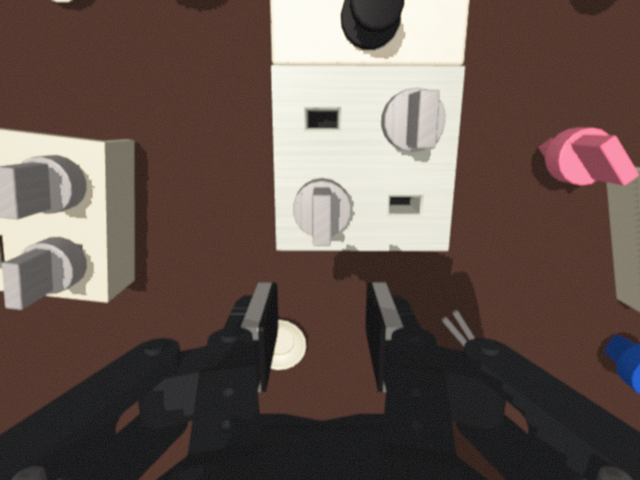

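Request:
servo_tool(
  targets=[
    [[0,0.037,0.001,0,0,0],[0,0.037,0.001,0,0,0],[0,0.037,0.001,0,0,0],[0,0.037,0.001,0,0,0],[0,0.037,0.001,0,0,0],[0,0.037,0.001,0,0,0],[0,0.037,0.001,0,0,0],[0,0.037,0.001,0,0,0],[0,0.037,0.001,0,0,0],[0,0.037,0.001,0,0,0],[0,0.035,0.001,0,0,0],[0,0,0,0,0,0]],
  ],
  jaw=0.45,
)

```text
clock: 34.15
position: [0.5224, -0.3527, 0.2693]
tool_rot: [-0.706, -0.016, 0.708, -0.016]
wrist_force: [-0.8, -0.6, -1.0]
width: 0.0384
```

Request:
servo_tool(
  targets=[
    [[0,0,0,0,0,0],[0,0,0,0,0,0],[0,0,0,0,0,0]],
  ],
)

```text
clock: 34.45
position: [0.5255, -0.345, 0.2712]
tool_rot: [0.707, 0.02, -0.706, 0.019]
wrist_force: [-0.6, -0.2, -0.1]
width: 0.0384
```

```bash
python3 - <<'E'
from h import *
go([.485,-.34,.25],-87.05)
s=snap("wrist");np.save("w19.npy",s,allow_pickle=True);cv2.imwrite("pics/w19f.png",s["frame"]); big(s,200,440,120,300,"pics/w19.png",3.3)
E
```

```text
yaw now -86.9 turn [ 0.2  -0.08  0.12] alt 179.80393600565668 then shift [ 0.0212 -0.0071  0.0402] dist 0.046 clk 34.45 q7 -1.04 pos [ 0.5255 -0.345   0.2712]
```

View pics/w19.png

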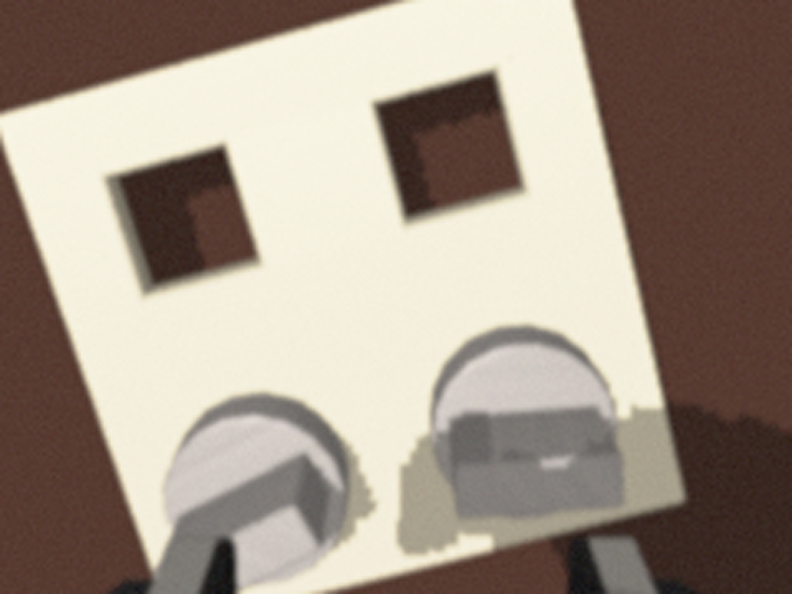

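```bash
python3 - <<'E'
from h import *
s=np.load("w19.npy",allow_pickle=True).item()
rib(s,[(453,464),(619,452),(623,504),(459,517)],3.3,200,120,.122)
a=pix2(s,180/3.3+200,515/3.3+120,.082);b=pix2(s,305/3.3+200,455/3.3+120,.082);d=(b-a);print(a,b,np.degrees(np.arctan2(d[1],d[0]))%180)
E
```

```text
ctr [ 0.4874 -0.3795] rib yaw 97.8 sides [0.039 0.013 0.039 0.013]
[ 0.45862891 -0.28913832  0.082     ] [ 0.4775571  -0.32213334  0.082     ] 119.84151886418013
```

Request:
servo_tool(
  targets=[
    [[0,0,0,-8.5,0,0],[0,0,0,-8.5,0,0],[0,0,0,-8.5,0,0],[0,0,0,-8.5,0,0],[0,0,0,-8.5,0,0],[0,0,0,-8.5,0,0],[0,0,0,-8.5,0,0],[0,0,0,-8.5,0,0],[0,0,0,-8.5,0,0],[0,0,0,-8.5,0,0],[0,0,0,-8.5,0,0],[0,0,0,-1.2,0,0]],
  ],
)

```text
clock: 35.7
position: [0.5253, -0.3461, 0.2717]
tool_rot: [0.465, 0.533, -0.464, 0.533]
wrist_force: [0.1, 0.4, 0.4]
width: 0.0387
```

```bash
python3 - <<'E'
from h import *
go([.4874,-.3795,.195],7.8)
E
```

```text
yaw now 7.9 turn [ 0.1  -0.06 -0.12] alt 179.90499948549459 then shift [ 0.0767 -0.0421  0.0279] dist 0.092 clk 35.7 q7 0.48 pos [ 0.5253 -0.3461  0.2717]
```

Request:
servo_tool(
  targets=[
    [[0.02,-0.014,0.009,0,0,0],[0.03,-0.014,0.009,0,0,0],[0.025,-0.014,0.01,0,0,0],[0,0,0,0,0,0],[0,0,0,0,0,0],[0,0,0,0,0,0]],
  ],
)

```text
clock: 36.3
position: [0.4897, -0.3792, 0.1984]
tool_rot: [0.466, 0.531, -0.464, 0.534]
wrist_force: [0.7, -0.1, -0.2]
width: 0.0382
```

```bash
python3 - <<'E'
from h import *
s=snap("wrist");np.save("w20.npy",s,allow_pickle=True);cv2.imwrite("pics/w20.png",s["frame"]); big(s,220,480,130,330,"pics/w20b.png",3)
go([.4874,-.3795,.095],7.8)
E
```

```text
yaw now 7.8 turn [-0.02  0.03 -0.28] alt 179.98267494671194 then shift [ 1.034e-01 -2.200e-03 -1.000e-04] dist 0.103 clk 36.35 q7 0.53 pos [ 0.4896 -0.3793  0.1984]
```

View pics/w20b.png

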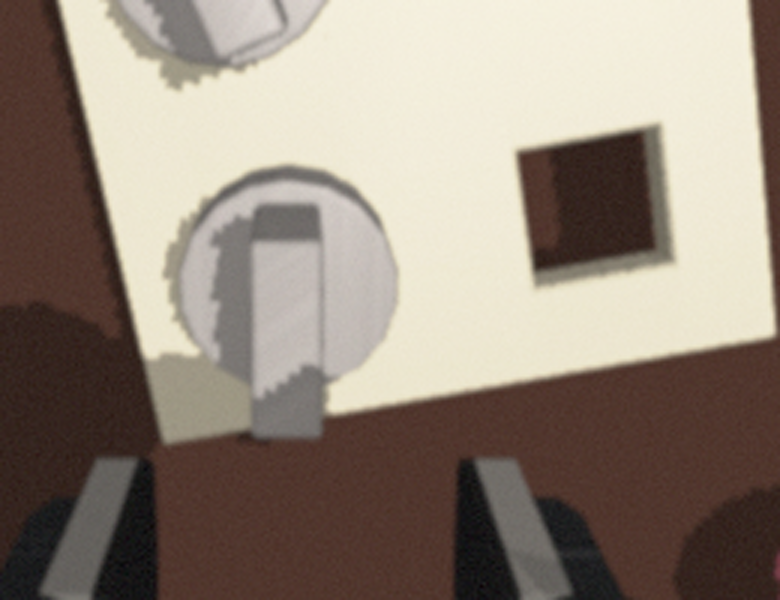

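```bash
python3 - <<'E'
from h import *
s=np.load("w20.npy",allow_pickle=True).item()
rib(s,[(251,240),(321,240),(323,437),(251,437)],3,220,130,.122)
go([.4857,-.3783,.0945],7.8)
E
```

```text
ctr [ 0.4868 -0.379 ] rib yaw 97.8 sides [0.013 0.039 0.014 0.039]
yaw now 7.8 turn [-0.02  0.03 -0.28] alt 179.98267494671194 then shift [ 0.1039 -0.0038 -0.0015] dist 0.104 clk 36.35 q7 0.53 pos [ 0.4896 -0.3793  0.1984]
```

Request:
servo_tool(
  targets=[
    [[0.02,-0.0028,0,0,0,0],[0.03,0,0,0,0,0],[0.03,0,0,0,0,0],[0.022,0,0,0,0,0],[0,0,0,0,0,0],[0,0,0,0,0,0]],
  ],
)

```text
clock: 36.95
position: [0.4862, -0.3801, 0.0958]
tool_rot: [0.466, 0.532, -0.464, 0.533]
wrist_force: [0.4, -0.1, 0.4]
width: 0.0381
```

Request:
servo_tool(
  targets=[
    [[0,0,0,0,0,0],[0,0,0,0,0,0],[0,0,0,0,0,0],[0,0,0,0,0,0],[0,0,0,0,0,0]],
  ],
  jaw=0,
)

```text
clock: 37.45
position: [0.4864, -0.3809, 0.0965]
tool_rot: [0.466, 0.531, -0.464, 0.534]
wrist_force: [-0.1, 1.5, 6.8]
width: 0.0123
```

Request:
servo_tool(
  targets=[
    [[-0.015,0,0,0,0,0],[-0.03,0,0,0,0,0],[-0.03,0,0,0,0,0],[-0.03,0,0,0,0,0],[-0.03,0,0,0,0,0],[-0.02,0,0,4.9,0,0],[0,0,0,0,0,0],[0,0,0,0,0,0]],
  ],
)

```text
clock: 38.25
position: [0.4841, -0.3803, 0.2494]
tool_rot: [0.488, 0.513, -0.486, 0.513]
wrist_force: [0.3, 1.0, -2.4]
width: 0.0133
```

```bash
python3 - <<'E'
from h import *
go([.5903,.0612,.25],2.95)
E
```

```text
yaw now 2.9 turn [-0.02 -0.05 -0.08] alt 179.98058947758955 then shift [-0.0006  0.1288 -0.4355] dist 0.454 clk 38.25 q7 0.48 pos [ 0.4841 -0.3803  0.2494]
```

Request:
servo_tool(
  targets=[
    [[0,0.0115,-0.0395,0,0,0],[0,0.0115,-0.0395,0,0,0],[0,0.0115,-0.0395,0,0,0],[0,0.0115,-0.0395,0,0,0],[0,0.0115,-0.0395,0,0,0],[0,0.0115,-0.0395,0,0,0],[0,0.0118,-0.0395,0,0,0],[0,0.012,-0.0395,0,0,0],[0,0.012,-0.0395,0,0,0],[0,0.012,-0.0395,0,0,0],[0,0.012,-0.0405,0,0,0],[0,0,0,0,0,0]],
  ],
)

```text
clock: 39.45
position: [0.5908, 0.0693, 0.2489]
tool_rot: [0.486, 0.517, -0.483, 0.513]
wrist_force: [-0.3, 1.0, -2.1]
width: 0.0129
```

Request:
servo_tool(
  targets=[
    [[0,0,0,0,0,0],[0,0,0,0,0,0],[0,0,0,0,0,0]],
  ],
)

```text
clock: 39.75
position: [0.5914, 0.059, 0.2495]
tool_rot: [0.488, 0.512, -0.488, 0.512]
wrist_force: [-0.6, -0.3, -2.7]
width: 0.0126
```

```bash
python3 - <<'E'
from h import *
go([.5903,.0612,.154],2.95)
s=snap("wrist");np.save("w21.npy",s,allow_pickle=True);cv2.imwrite("pics/w21.png",s["frame"])
E
```

```text
yaw now 2.7 turn [-0.24 -0.01 -0.03] alt 179.76472998027992 then shift [ 0.0955 -0.001  -0.0023] dist 0.096 clk 39.75 q7 -0.34 pos [0.5914 0.059  0.2495]
```

View pics/w21.png

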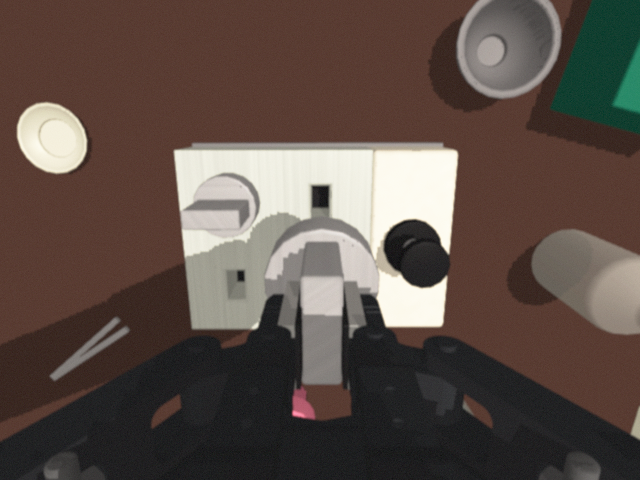

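Request:
servo_tool(
  targets=[
    [[0.02,-0.001,-0.002,-0.2,0,0],[0.03,0,0,0,0,0],[0.03,0,0,0,0,0],[0.015,0,0,0,0,0],[0,0,0,0,0,0],[0,0,0,0,0,0],[0,0,0,0,0,0]],
  ],
)

```text
clock: 40.5
position: [0.5921, 0.0631, 0.1569]
tool_rot: [0.488, 0.512, -0.485, 0.514]
wrist_force: [0.5, -0.9, -0.6]
width: 0.0128
```

```bash
python3 - <<'E'
from h import *
s=snap("wrist");cv2.imwrite("pics/w22.png",s["frame"])
go([.5903,.0612,.1035],2.95)
E
```

```text
yaw now 3.0 turn [ 0.06 -0.07 -0.27] alt 179.9386822979955 then shift [ 0.0534 -0.0019  0.0018] dist 0.053 clk 40.55 q7 -0.4 pos [0.5921 0.0631 0.1569]
```

View pics/w22.png

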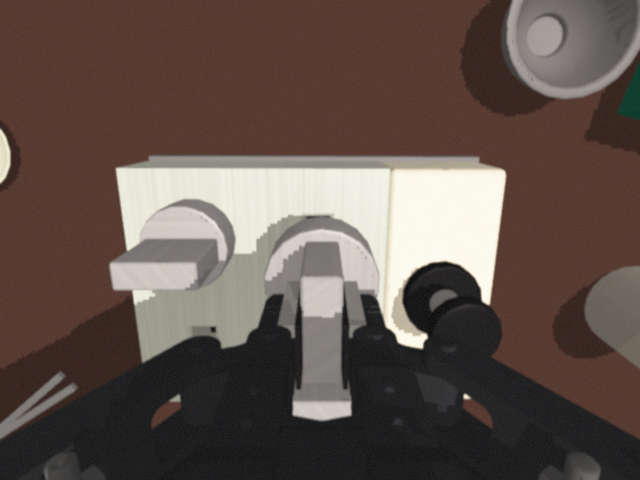

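Request:
servo_tool(
  targets=[
    [[0.005,-0.0015,0.0013,0,0,0],[0.005,0,0,0,0,0],[0.005,0,0,0,0,0],[0.005,0,0,0,0,0],[0.005,0,0,0,0,0],[0,0,0,0,0,0]],
  ],
)

```text
clock: 41.15
position: [0.589, 0.0615, 0.1293]
tool_rot: [0.487, 0.513, -0.486, 0.513]
wrist_force: [-0.0, 0.8, -1.7]
width: 0.0131
```

Request:
servo_tool(
  targets=[
    [[0.006,0,0,0,0,0],[0.006,0,0,0,0,0],[0.006,0,0,0,0,0],[0.006,0,0,0,0,0],[0,0,0,0,0,0]],
  ],
)

```text
clock: 41.65
position: [0.589, 0.0615, 0.1052]
tool_rot: [0.487, 0.513, -0.486, 0.513]
wrist_force: [0.2, 0.3, -2.4]
width: 0.0126
```

Request:
servo_tool(
  targets=[
    [[0.002,0,0,0,0,0],[0.001,0,0,0,0,0],[0,0,0,0,0,0]],
  ],
)

```text
clock: 41.95
position: [0.5897, 0.0617, 0.1035]
tool_rot: [0.487, 0.513, -0.486, 0.513]
wrist_force: [0.1, -0.5, -1.2]
width: 0.0129
```

Request:
servo_tool(
  targets=[
    [[0.0015,0,0,0,0,0],[0,0,0,0,0,0]],
  ],
)

```text
clock: 42.15
position: [0.5898, 0.0618, 0.1034]
tool_rot: [0.487, 0.513, -0.486, 0.513]
wrist_force: [-3.7, -0.8, 12.0]
width: 0.0128
```

Seated. Release and go to the last fresh pot.

Request:
servo_tool(
  targets=[
    [[0,0,0,0,0,0],[0,0,0,0,0,0],[0,0,0,0,0,0],[-0.02,0,0,0,0,0],[-0.04,0,0,0,0,0],[-0.04,0,0,0,0,0],[-0.04,0,0,0,0,0],[-0.03,0,0,0,0,0],[0,0,0,0,0,0]],
  ],
  jaw=0.4,
)

```text
clock: 43.05
position: [0.5919, 0.0622, 0.2765]
tool_rot: [0.49, 0.511, -0.484, 0.515]
wrist_force: [-0.3, 0.1, 0.9]
width: 0.0343
```

```bash
python3 - <<'E'
from h import *
s=snap("wrist");cv2.imwrite("pics/w23.png",s["frame"])
go([.4627,-.309,.20],29)
E
```

```text
yaw now 3.0 turn [-2.599e+01  1.000e-02 -3.800e-01] alt 154.01363788181018 then shift [ 0.0739 -0.2916  0.2623] dist 0.399 clk 43.1 q7 -0.33 pos [0.5906 0.0617 0.2739]
```

View pics/w23.png

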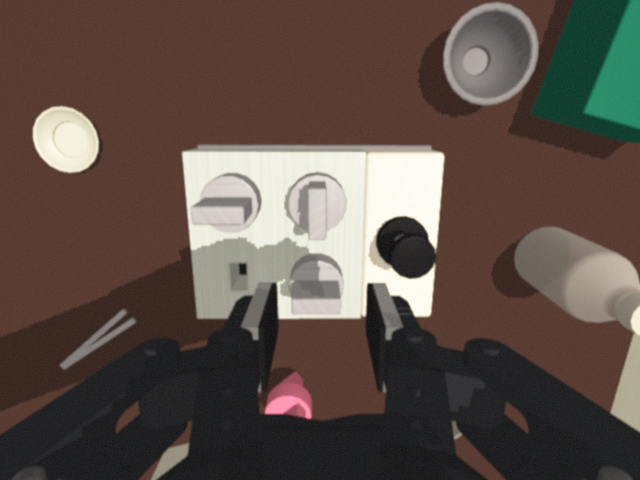

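Request:
servo_tool(
  targets=[
    [[0,0,0,-8.5,0,0],[0,0,0,-8.5,0,0],[0,0,0,-8.5,0,0],[0,-0.033,0.029,0,0,0],[0,-0.033,0.029,0,0,0],[0,-0.033,0.029,0,0,0],[0,-0.033,0.029,0,0,0],[0,-0.033,0.029,0,0,0],[0.01,-0.033,0.029,0,0,0],[0.02,-0.033,0.029,0,0,0],[0.02,-0.033,0.029,0,0,0],[0.01,-0.0276,0.0303,0,0,0]],
  ],
  jaw=0.45,
)

```text
clock: 44.3
position: [0.4553, -0.3094, 0.208]
tool_rot: [0.362, 0.609, -0.361, 0.606]
wrist_force: [0.6, 0.1, -0.5]
width: 0.0382
```

Request:
servo_tool(
  targets=[
    [[0,0,0,0,0,0],[0,0,0,0,0,0],[0,0,0,0,0,0],[0,0,0,0,0,0]],
  ],
)

```text
clock: 44.7
position: [0.4591, -0.3067, 0.2111]
tool_rot: [0.362, 0.608, -0.36, 0.609]
wrist_force: [0.1, -0.4, 0.3]
width: 0.038
```

```bash
python3 - <<'E'
from h import *
s=snap("wrist");np.save("w24.npy",s,allow_pickle=True);big(s,200,480,130,330,"pics/w24.png",2.8)
go([.4627,-.309,.20],29)
E
```

```text
yaw now 28.7 turn [-0.35 -0.01 -0.15] alt 179.65457158769487 then shift [0.0112 0.0022 0.0036] dist 0.012 clk 44.75 q7 0.79 pos [ 0.4591 -0.3069  0.2112]
```

View pics/w24.png

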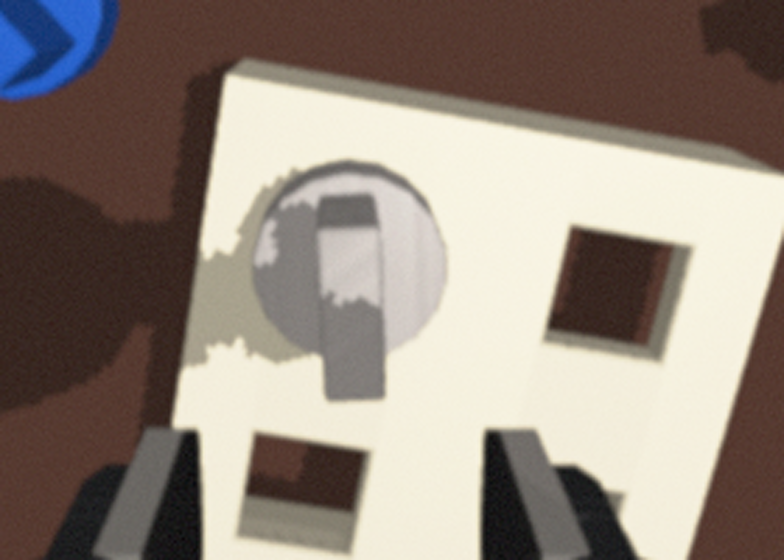

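```bash
python3 - <<'E'
from h import *
s=np.load("w24.npy",allow_pickle=True).item()
rib(s,[(317,229),(379,227),(385,398),(325,400)],2.8,200,130,.122)
go([.4627,-.309,.095],30)
E
```

```text
ctr [ 0.4628 -0.3078] rib yaw 121.1 sides [0.013 0.039 0.013 0.039]
yaw now 28.7 turn [-1.35 -0.01 -0.15] alt 178.65457158769487 then shift [0.1162 0.0021 0.0036] dist 0.116 clk 44.75 q7 0.79 pos [ 0.4591 -0.3069  0.2112]
```

Request:
servo_tool(
  targets=[
    [[0,0,0,-2.4,0,0],[0.03,0.0027,0.0027,0,0,0],[0.03,0,0,0,0,0],[0.03,0,0,0,0,0],[0.025,0,0,0,0,0],[0,0,0,0,0,0],[0,0,0,0,0,0]],
  ],
)

```text
clock: 45.45
position: [0.4629, -0.3084, 0.0967]
tool_rot: [0.349, 0.615, -0.347, 0.616]
wrist_force: [-0.2, 0.8, 0.2]
width: 0.038
```

Request:
servo_tool(
  targets=[
    [[0,0,0,0,0,0],[0,0,0,0,0,0],[0,0,0,0,0,0],[0,0,0,0,0,0],[0,0,0,0,0,0]],
  ],
  jaw=0,
)

```text
clock: 45.95
position: [0.4637, -0.3095, 0.0979]
tool_rot: [0.349, 0.614, -0.348, 0.617]
wrist_force: [0.9, 1.0, 7.1]
width: 0.0128
```

Request:
servo_tool(
  targets=[
    [[-0.015,0,0,0,0,0],[-0.03,0,0,0,0,0],[-0.03,0,0,0,0,0],[-0.03,0,0,0,0,0],[-0.03,0,0,0,0,0],[-0.02,0,0,7.05,0,0],[0,0,0,7.05,0,0],[0,0,0,7.05,0,0],[0,0,0,7.05,0,0],[0,0,0,0,0,0],[0,0,0,0,0,0]],
  ],
)

```text
clock: 47.05
position: [0.4618, -0.3091, 0.2515]
tool_rot: [0.488, 0.512, -0.486, 0.513]
wrist_force: [0.3, -0.3, -2.4]
width: 0.0129
```

```bash
python3 - <<'E'
from h import *
go([.5193,-.0167,.25],2.95)
s=snap("wrist");cv2.imwrite("pics/w25.png",s["frame"])
E
```

```text
yaw now 2.9 turn [-0.03 -0.05 -0.1 ] alt 179.96709598528378 then shift [ 0.0015  0.0725 -0.289 ] dist 0.298 clk 47.05 q7 0.4 pos [ 0.4618 -0.3091  0.2515]
```

View pics/w25.png

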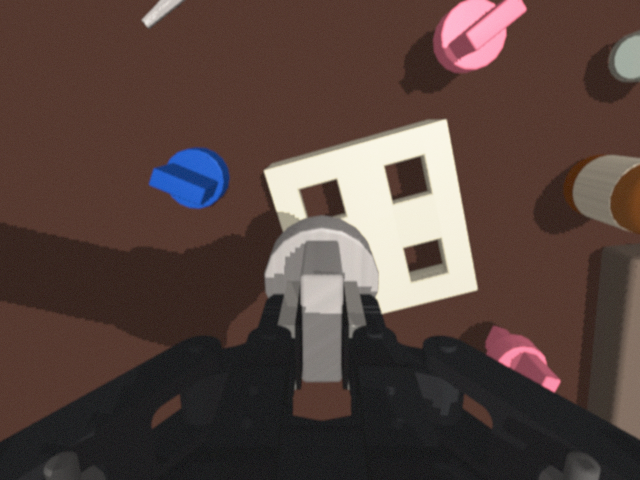

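Request:
servo_tool(
  targets=[
    [[0,0.009,-0.036,0,0,0],[0,0.009,-0.036,0,0,0],[0,0.009,-0.036,0,0,0],[0,0.009,-0.036,0,0,0],[0,0.009,-0.036,0,0,0],[0,0.009,-0.036,0,0,0],[0,0.009,-0.036,0,0,0],[0,0.0095,-0.037,0,0,0],[0,0,0,0,0,0],[0,0,0,0,0,0],[0,0,0,0,0,0],[0,0,0,0,0,0]],
  ],
)

```text
clock: 48.3
position: [0.5205, -0.0187, 0.2514]
tool_rot: [0.489, 0.511, -0.488, 0.512]
wrist_force: [-0.0, -0.4, -3.0]
width: 0.0128
```

```bash
python3 - <<'E'
from h import *
go([.5193,-.0167,.154],2.95)
s=snap("wrist");cv2.imwrite("pics/w26.png",s["frame"])
E
```

```text
yaw now 2.6 turn [-0.33 -0.03 -0.08] alt 179.66825387406195 then shift [ 0.0974 -0.0011 -0.002 ] dist 0.097 clk 48.3 q7 -0.2 pos [ 0.5205 -0.0187  0.2514]
```

View pics/w26.png

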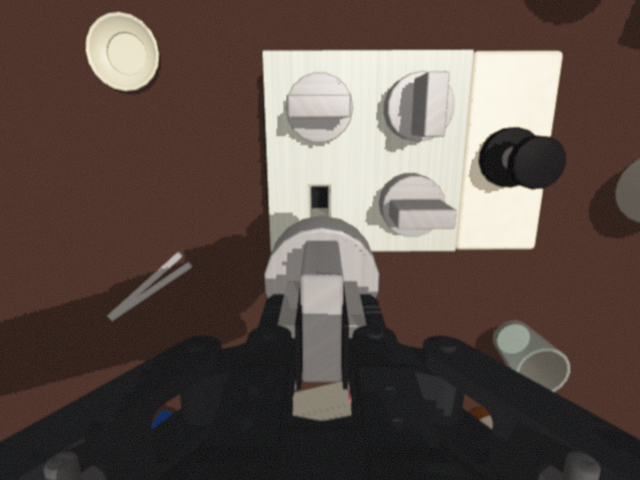

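Request:
servo_tool(
  targets=[
    [[0.02,-0.001,-0.0015,-0.3,0,0],[0.03,0,0,0,0,0],[0.03,0,0,0,0,0],[0.015,0,0,0,0,0],[0,0,0,0,0,0],[0,0,0,0,0,0],[0,0,0,0,0,0]],
  ],
)

```text
clock: 49.05
position: [0.5208, -0.0158, 0.1577]
tool_rot: [0.488, 0.512, -0.485, 0.514]
wrist_force: [0.0, -0.1, -3.9]
width: 0.013
```

```bash
python3 - <<'E'
from h import *
s=snap("wrist");cv2.imwrite("pics/w27.png",s["frame"])
go([.5190,-.0172,.1045],2.95)
E
```

```text
yaw now 3.0 turn [ 0.05 -0.04 -0.24] alt 179.95321481268698 then shift [ 0.0533 -0.0019  0.0014] dist 0.053 clk 49.1 q7 -0.28 pos [ 0.5208 -0.0157  0.1578]
```

View pics/w27.png

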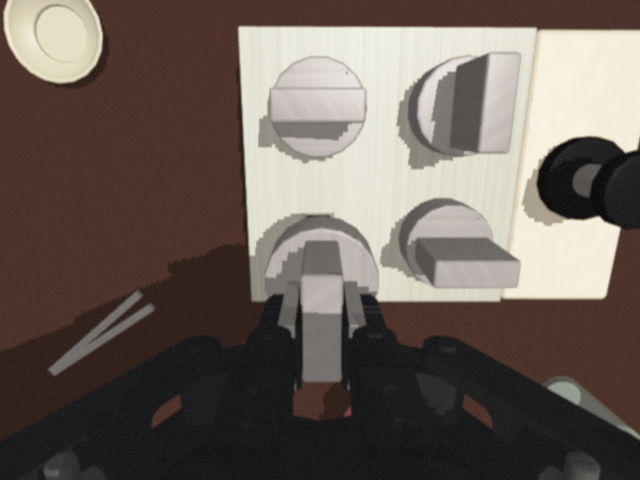

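Request:
servo_tool(
  targets=[
    [[0.005,-0.0014,0.001,0,0,0],[0.005,0,0,0,0,0],[0.005,0,0,0,0,0],[0.005,0,0,0,0,0],[0.005,0,0,0,0,0],[0,0,0,0,0,0]],
  ],
)

```text
clock: 49.7
position: [0.518, -0.0168, 0.1306]
tool_rot: [0.487, 0.513, -0.486, 0.513]
wrist_force: [0.1, -0.5, -4.1]
width: 0.013
```

Request:
servo_tool(
  targets=[
    [[0.006,0,0,0,0,0],[0.006,0,0,0,0,0],[0.006,0,0,0,0,0],[0.004,0,0,0,0,0],[0,0,0,0,0,0]],
  ],
)

```text
clock: 50.2
position: [0.5181, -0.0167, 0.1088]
tool_rot: [0.487, 0.513, -0.486, 0.513]
wrist_force: [-0.1, -1.4, -4.3]
width: 0.0132
```

Request:
servo_tool(
  targets=[
    [[0.002,0,0,0,0,0],[0.002,0,0,0,0,0],[0,0,0,0,0,0]],
  ],
)

```text
clock: 50.5
position: [0.5187, -0.0166, 0.1054]
tool_rot: [0.487, 0.513, -0.486, 0.513]
wrist_force: [1.3, -1.5, -4.3]
width: 0.0126
```

Request:
servo_tool(
  targets=[
    [[0.001,0,0,0,0,0],[0,0,0,0,0,0]],
  ],
)

```text
clock: 50.7
position: [0.5188, -0.0166, 0.1048]
tool_rot: [0.487, 0.513, -0.486, 0.513]
wrist_force: [0.2, -2.5, 1.4]
width: 0.0131
```

Request:
servo_tool(
  targets=[
    [[0.001,0,0,0,0,0],[0,0,0,0,0,0]],
  ],
)

```text
clock: 50.9
position: [0.5189, -0.0166, 0.1048]
tool_rot: [0.487, 0.512, -0.486, 0.514]
wrist_force: [-4.4, -2.9, 12.2]
width: 0.0129
```

Request:
servo_tool(
  targets=[
    [[0,0,0,0,0,0],[0,0,0,0,0,0],[0,0,0,0,0,0],[-0.02,0,0,0,0,0],[-0.04,0,0,0,0,0],[-0.04,0,0,0,0,0],[-0.04,0,0,0,0,0],[-0.03,0,0,0,0,0],[0,0,0,0,0,0],[0,0,0,0,0,0]],
  ],
  jaw=0.4,
)

```text
clock: 51.9
position: [0.5184, -0.0167, 0.2736]
tool_rot: [0.488, 0.513, -0.486, 0.513]
wrist_force: [-0.7, -0.7, -0.4]
width: 0.034
```

```bash
python3 - <<'E'
from h import *
s=snap("wrist");cv2.imwrite("pics/w28.png",s["frame"])
for n in["top","scene"]:
    cv2.imwrite(f"pics/{n}28.png",snap(n)["frame"])
go([.668,.0275,.25],2.95)
E
```

```text
yaw now 3.0 turn [ 0.08 -0.09  0.05] alt 179.9164585360736 then shift [ 0.022   0.1527 -0.0364] dist 0.159 clk 52.05 q7 -0.18 pos [ 0.5173 -0.0167  0.272 ]
```

View pics/w28.png

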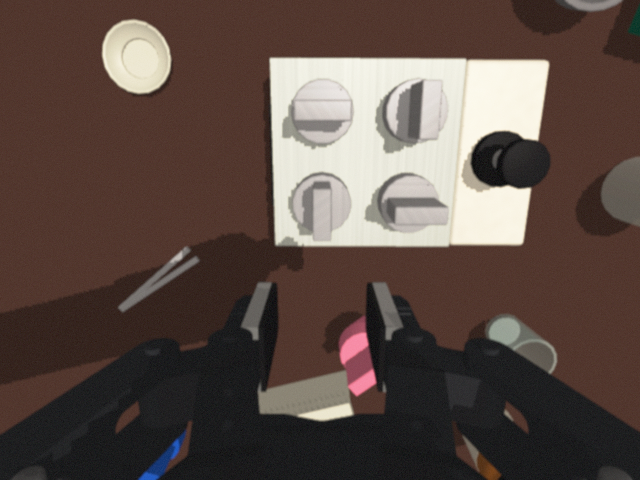

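View pics/top28.png

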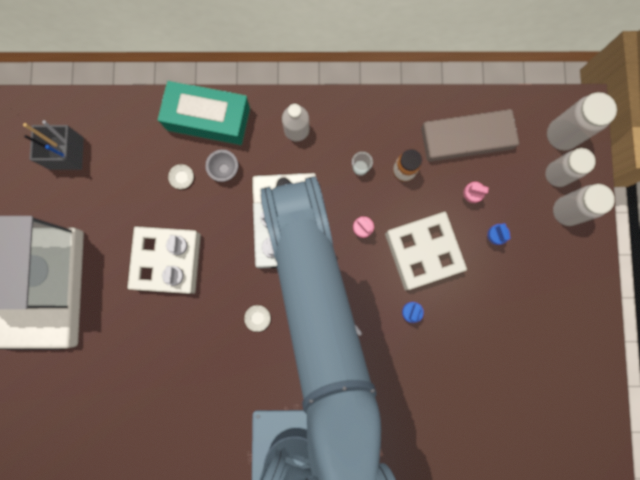

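View pics/scene28.png

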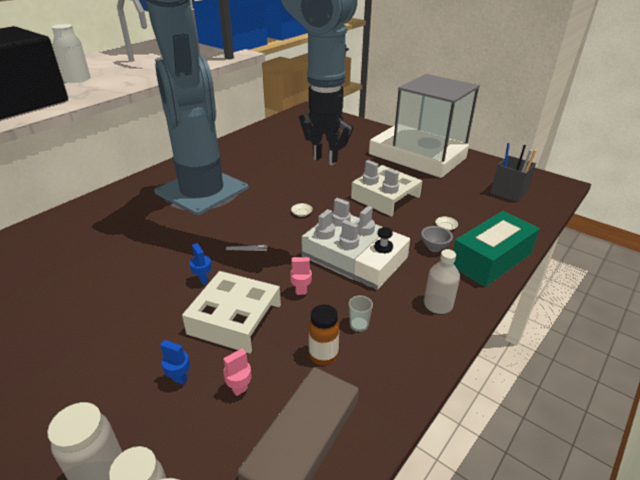

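Request:
servo_tool(
  targets=[
    [[0,0.025,-0.006,0,0,0],[0,0.025,-0.006,0,0,0],[0,0.025,-0.006,0,0,0],[0,0.025,-0.006,0,0,0],[0,0.025,-0.006,0,0,0],[0,0.027,-0.006,0,0,0],[0.03,0,0,0,0,0],[0.03,0,0,0,0,0],[0.03,0,0,0,0,0],[0.03,0,0,0,0,0],[0,0,0,0,0,0],[0,0,0,0,0,0]],
  ],
  jaw=0,
)

```text
clock: 53.25
position: [0.6679, 0.0275, 0.1532]
tool_rot: [0.487, 0.513, -0.486, 0.513]
wrist_force: [-0.1, -0.4, 0.2]
width: 0.0
```

```bash
python3 - <<'E'
from h import *
s=snap("wrist");cv2.imwrite("pics/w29.png",s["frame"])
go([.669,.027,.117],2.95); print(read_state()["width"])
E
```

```text
yaw now 3.0 turn [ 0.08 -0.09 -0.15] alt 179.9216034430866 then shift [0.0376 0.0001 0.0007] dist 0.038 clk 53.3 q7 -0.33 pos [0.6689 0.0277 0.1546]
-0.0004014739573522427
```

View pics/w29.png

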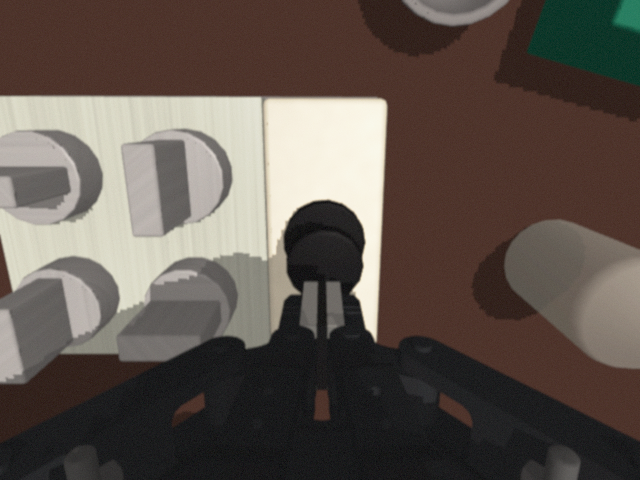

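Fingers centred over the plunger, u≈322. Press.

Request:
servo_tool(
  targets=[
    [[0.015,0,0,0,0,0],[0.015,0,0,0,0,0],[0.008,0,0,0,0,0],[0.006,0,0,0,0,0],[0.006,0,0,0,0,0],[0.004,0,0,0,0,0],[0,0,0,0,0,0]],
  ],
)

```text
clock: 54.0
position: [0.668, 0.0271, 0.1002]
tool_rot: [0.487, 0.513, -0.486, 0.513]
wrist_force: [-4.7, -1.2, 10.6]
width: 0.0002
```

Request:
servo_tool(
  targets=[
    [[0.002,0,0,0,0,0],[0,0,0,0,0,0]],
  ],
)

```text
clock: 54.2
position: [0.668, 0.0272, 0.0991]
tool_rot: [0.487, 0.513, -0.486, 0.513]
wrist_force: [-6.9, -1.8, 12.7]
width: -0.0003
```

Request:
servo_tool(
  targets=[
    [[0.002,0,0,0,0,0],[0,0,0,0,0,0]],
  ],
)

```text
clock: 54.4
position: [0.6682, 0.0272, 0.099]
tool_rot: [0.487, 0.513, -0.487, 0.513]
wrist_force: [-11.3, -2.6, 26.3]
width: 0.0
```

Request:
servo_tool(
  targets=[
    [[0.002,0,0,0,0,0],[0,0,0,0,0,0],[0,0,0,0,0,0]],
  ],
)

```text
clock: 54.7
position: [0.6683, 0.0272, 0.0988]
tool_rot: [0.487, 0.512, -0.487, 0.514]
wrist_force: [-15.8, -4.0, 38.1]
width: 0.0
```

Hard against the stop (z .099, force rising to 38 N). Hold done; retreat.

Request:
servo_tool(
  targets=[
    [[-0.01,0,0,0,0,0],[-0.02,0,0,0,0,0],[-0.04,0,0,0,0,0],[-0.04,0,0,0,0,0],[-0.04,0,0,0,0,0],[-0.03,0,0,0,0,0],[0,0,0,0,0,0],[0,0,0,0,0,0],[0,0,0,0,0,0]],
  ],
)

```text
clock: 55.6
position: [0.6673, 0.0269, 0.2722]
tool_rot: [0.487, 0.513, -0.487, 0.513]
wrist_force: [-0.3, -0.3, 0.3]
width: -0.0001
```

Request:
servo_tool(
  targets=[
    [[0,-0.03,0.03,0,0,0],[0,-0.03,0.03,0,0,0],[0,-0.03,0.03,0,0,0],[0,-0.03,0.03,0,0,0],[0,0,0.03,0,0,0],[0,0,0.03,0,0,0],[0,0,0.03,0,0,0],[0,0,0.03,0,0,0],[0,0,0,0,0,0],[0,0,0,0,0,0],[0,0,0,0,0,0]],
  ],
)

```text
clock: 56.7
position: [0.5608, -0.2172, 0.2726]
tool_rot: [0.487, 0.514, -0.485, 0.513]
wrist_force: [-0.9, 1.0, -0.5]
width: 0.0004
```

```bash
python3 - <<'E'
from h import *
t=snap("top");c=snap("scene");w=snap("wrist");print(read_state()["position"])
cv2.imwrite("pics/w30.png",w["frame"]);big(t,110,340,150,310,"pics/t30.png",3.4);big(c,280,480,140,300,"pics/s30.png",3.6)
# wash holes from top now
for u,v in [(149,244),(146,273)]: print(pix2(t,u,v,.058).round(4))
E
```

```text
[ 0.56106025 -0.2174328   0.27321532]
[0.5272 0.3708 0.058 ]
[0.4538 0.3757 0.058 ]
```

View pics/t30.png

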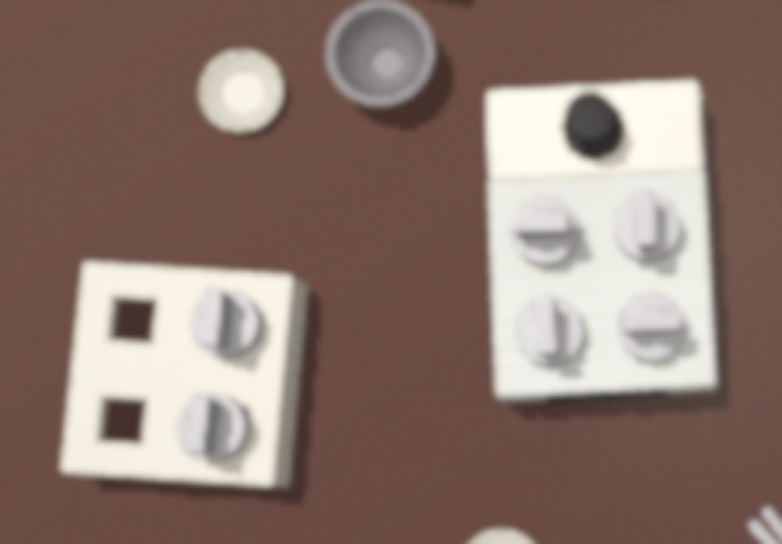

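View pics/s30.png

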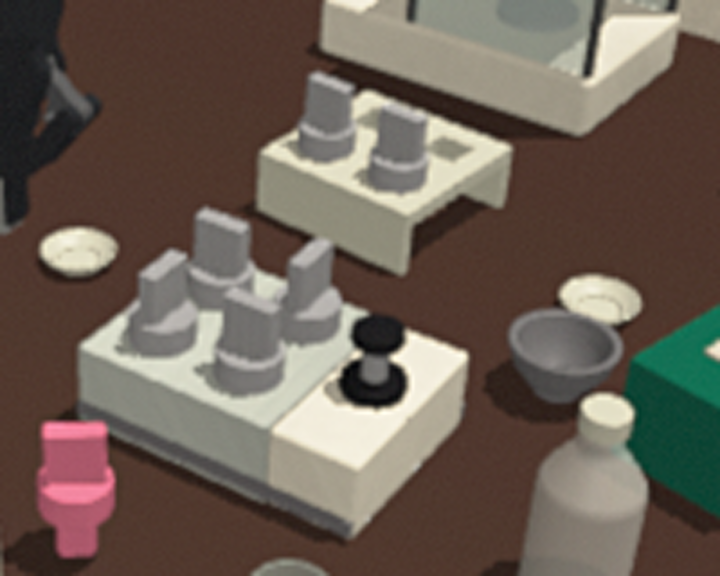

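View pics/w30.png

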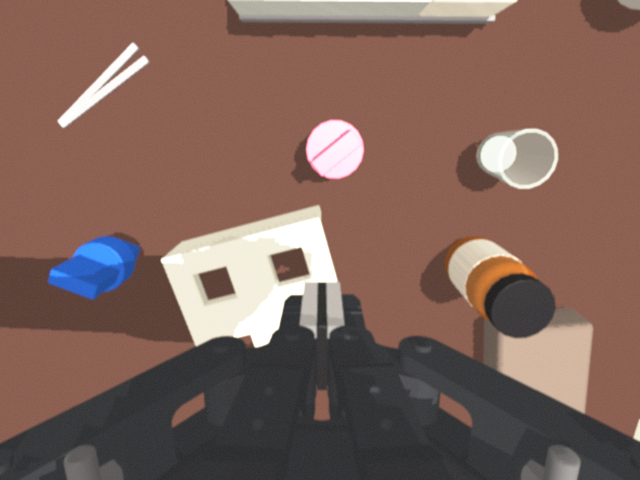

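```bash
python3 - <<'E'
from h import *
print(ctrl.finish_job())
E
```

```text
the job is handed in; nothing more can be done
None
```

The pot change is done and handed in at about 57 s of robot time, though the hand-in gave no verdict. I moved both used pots to the wash rack, set all four fresh pots in the deck slots, and then pressed the start plunger to its stop.

**Pots:** Each one met resistance at the height I expected for a seated pot, to within about 1 mm. After the last move, the top and scene pictures showed two pots upright in the wash rack and four flat on the deck, each turned with its slot. The store rack was empty.

**Plunger:** The fingertips reached 99 mm above the bench, which is the full 18 mm of travel, and the force rose to 38 N against the stop. That is above the 12 N the plunger needs and close to the 40 N limit; I took that limit to cover the arm and gripper body, not the fingertips that did the pressing. The pictures afterwards showed it sprung back up.

**Other checks:** The bystanders appeared where they started, and the wash rack holes measured the same as before. I saw no slackened grip and no knock to the rack. The arm was left standing clear of everything. No check failed; position readings varied by about 1–2 mm between looks.

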